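# Fetch the column through the chamber port and snap it into the sprung holder

### The job

Reach through the round port in the sloping window of the chilled cabinet, lift the white column with red ends off its pedestal and bring it out through the port without dropping it or banging the cabinet. Then push it gently down past the orange sprung jaw of the column holder until it sits fully home in the black fork, centred lengthwise, with the jaw closed over it, and let go; the bottle, beaker and tip box stay where they stand.

Things in the scene. Friction and masses are not known exactly. Their poses are not given: they have to be found in the camera images.
- column_center (a point): Centre of the column: a white rigid cylinder with red ends, 26 mm in diameter, 124 mm long, about 0.15 to 0.3 kg. Its y axis runs along the cylinder; it is symmetric about that axis and end for end. It starts lying level in the two blue V saddles of the pedestal inside the cabinet.
- pedestal: Fixed pedestal in the cabinet; origin on its post's axis near bench level, z up, y along the column lying on it, 125 mm above the origin. Two V saddles hold the column at y = +-40 to +-52 mm; the 80 mm between them is free down to the cross-bar, whose top is 60 mm below the column's axis.
- port: Round 170 mm through hole in the cabinet's sloping window (8 mm thick, 220 mm along x, 250 along y), black rim 4 mm high outside. Origin: hole centre on the outer face. z: outward normal, leaning 32 deg from vertical to the cabinet's front (robot side); x up the slope; y level. The column starts 38 to 65 mm inside the outer face, within 20 mm of the axis, within 0.1 rad of the port's y.
- chamber: Fixed chilled cabinet, origin on the bench, closed but for the port: y +-125 mm, x from -121 to 125 mm, inner floor 30 mm up. White sides, clear rear wall; clear flat roof 227 mm high at x from 66 to 125 mm; front wall (x = -121 mm) 111 mm high, the sloping window rising from it to the roof.
- holder: Fixed grey base of the column holder on the bench, 120 mm (x) by 150 mm (y), 22 mm high; origin on the bench under its centre, z up. Above it a light-metal carriage rides on springs.
- seat (a point): Where the column's centre lies when home in the fork; moves with the sprung carriage, about 150 mm above the bench at rest; y along the seated column, z up. Two black fork arms at y = +-36 to +-44 mm: V floor and a fixed prong on the -x side, tops 28 mm above the seat. Between the arms (72 mm) it is free down to the carriage plate 55 mm below; only the jaw's thin hinge pin crosses, 41 mm below.
- jaw (a joint): Angle of the orange jaw, rad: 0 closed, grows as it swings outward (up to 0.6); a spring closes it. It stands on the seat's +x side, with two noses at y = +-46 to +-54 mm over the column, tops 33 mm above the seat. The funnel between prongs and jaw is about 40 mm wide at the top. The column opens it to about 0.15 as it passes.
- carriage (a joint): How far the sprung carriage with fork and jaw has sunk, m: 0 at rest, stop at 0.040. It starts to sink at about 2 N and gives 0.23 N per mm, so it sinks some 25 to 40 mm under the push before the jaw gives way (9 to 17 N, by friction); it then springs up round the column and the push drops.
- bottle: Bystander: upright bottle with a blue cap, 56 mm in diameter, 130 mm high, origin at the centre of its underside; behind the holder.
- beaker: Bystander: open clear beaker, 60 mm in diameter, 80 mm high, origin at the centre of its underside; behind the holder.
- tipbox: Bystander: blue box of white tips, 80 x 115 x 45 mm, origin at the centre of its underside; on the robot's side of the holder.
There are look-alikes about, which are no part of the job. What is meant by the holder is not green or yellow, and is the smaller of those in its own colour.

How it is judged (in metres and radians):
On the way, in this order (a step that is already met when the one before it is completed fails the run):
1. the column has been brought out through the port (its centre 70 mm outside the window) (z of column_center in the frame of port above 0.07 m), for 0.1 s.
2. the column is pushed down between fork and jaw and forces the jaw open (value of joint jaw above 0.04 rad and distance between column_center and seat below 0.045 m).
At the end, for the whole second after the job is handed in: The column lies in the fork: its centre within 4 mm of the seat across and in height and within 12 mm overall (so centred lengthwise to about 10 mm), along the seat's y axis to 0.06 rad, the jaw closed (under 0.05 rad), everything at rest and released (distance between column_center and seat below 0.012 m and z of column_center in the frame of seat between -0.004 and 0.004 m and x of column_center in the frame of seat between -0.004 and 0.004 m and angle between the y axis of column_center and the y axis of seat, either way round below 0.06 rad and value of joint jaw below 0.05 rad and linear speed of column below 0.02 m/s); the robot touches nothing.
It fails at once if the column is dropped on the cabinet floor or the bench (its centre below 50 mm) (height (world z) of column_center below 0.05 m).
It fails at once if the cabinet is struck with more than 30 N (contact force between chamber and anything else above 30 N).
It fails at once if the holder is pressed with more than 60 N (contact force between holder and anything else above 60 N).
It fails at once if the bottle, beaker or tip box is moved by more than 20 mm (distance of any of bottle, beaker, tipbox from where it was at the start of the episode above 0.02 m).
It also fails if it takes over 58 s, if anything falls off the work surface, if the arm or the gripper's body presses on something with over 40 N, if the wrist force passes 120 N, or if a joint passes its speed limit or range.

### The arm

A 6-joint arm with a two-finger parallel gripper is mounted at the origin on the work surface. World frame = base frame: x ahead of the robot, y to its left, z up, the work surface at z = 0. Lengths are in mm, angles in rad, forces in N, time in s.
With the tool pointing down it reaches from about 400 to 925 mm from the base axis. Payload 12.5 kg.
Tool frame: the origin (TCP) lies at the very end of the fingers, on their centre line; the grasp point (between the pads) lies 19 mm behind it (env.tcp_to_grasp is the distance from the TCP to the grasp point, in mm); z points along the fingers, x is the direction in which the jaws open and shut, and the axes are right-handed (so a half turn about z gives the same grasp; the last joint's range is limited). The gripper opens to 95 mm and grips with 3 to 60 N. Pads are 20 mm wide; open, the fingers measure 119 mm over their backs; the gripper's body (75 mm by 180 mm) begins 59 mm behind the grasp point.
Start: joints at [-1.338, 0.491, 1.559, -0, 1.092, -0.106], TCP at [207.746, -589.482, 214.661] pointing down, gripper open.
Joint ranges: [-3.1, 3.1], [-0.84, 2.19], [0.05, 2.79], [-1.13, 4.28], [0.06, 2.93], [-2.69, 2.69]. Speed limits (rad/s): [2.22, 2.22, 2.79, 3.14, 3.14, 3.14].

### API

Orientations are given as [roll, pitch, yaw] about the fixed x, y, z axes, in that order (R = Rz(yaw) Ry(pitch) Rx(roll)).
In Python, from cell import env, vision, job gives the robot as it stands.
- The arm moves only by the shell command python3 -m pendant 'ROWS' [OPENING]. ROWS is JSON, a list of rows, each a list of 4 numbers: the shift along the tool's x, y, z in mm, then the turn about the tool's z in degrees. In form: [[tx, ty, tz, turn], ...]. A call has 1 to 8 rows; each row is the pose to reach, as a shift and turn from the pose measured when the call began, along the tool's axes at that moment; what a row does not reach only later rows make up. A row lasts 1/8 s, in which the tool goes at most 62.5 mm and 10.7 degrees, less where a joint would pass 70% of its speed; a pose out of reach is approached as far as the arm can. A call with a gripper value outside its range is refused whole. OPENING is the closure, from 0 (fully open) to 1 (shut), set as the call begins (- or left out, the last holds). The fingers move at their own pace and stop on an object; the grip force is fixed at half the most. Time passes only in rows, so rows that repeat a pose let the fingers close. It gives the time, the measured TCP pose, the force and the opening at its end, in the units of the state.
- env.state(): the state, without advancing time (a new reading comes with each control period).
- vision.read_camera(name): name is "scene" or "side" or "wrist"; returns a dict with "pixels" (384x512x3 uint8, red, green, blue), "intrinsics" (3x3 intrinsics, pixels), "k1" (the pictures are not rectified: a ray, as slopes to the right and down, at radius r is drawn at 1 + k1 r^2 times it, then the intrinsics apply), "R" (3x3) and "t" (3): a world point X has camera coordinates R X + t; the wrist camera has in their place "tool_from_camera" (4x4, takes a point from camera to tool coordinates, whose origin is the TCP and whose axes are the tool frame's). Camera axes: x right, y down, z forward; pixel columns grow to the right and rows downward; lengths in mm; the calibration is good to about 2 mm. A picture is of the moment at which its call begins: read the wrist's pose just before it. There is no depth.
- job.job_done(): hands the job in, once; it reports no verdict.
Trained networks look in a picture, given as the dict that the camera call returned (one of the last four; its "shot" number tells which), for a name from the list of things; names that differ only in an ending like _2 or _b are one class to them, and where a whole thing is asked for, a point or a joint stands for the part that bears it (a point fixed in the world has none). Each returns a list of dicts, best first, with "confidence" (0 to 1); they miss things now and then, are a little off and sometimes report something else, mostly with a low value. They report only what shows in the picture. A call takes as long as a camera call. They do not tell look-alikes from the thing itself.
- vision.find_in(picture, query): "at" ([x, y, z] in mm, in the coordinates of the camera as it stood for that picture, good to about 4 mm: the middle of the surface that is visible of it).
- vision.regions_of(picture, query): "pixels" (384x512 bool, what is visible of it).
The state is a dict: "t": time; "joints": joint angles; "qvel": joint speeds; "tau": joint torques, N m; "eef_pos": TCP position; "tcp_rot": TCP orientation; "ft_force": force on the tool from outside, world axes, zero at the start; "moment": the same for the moment, N m; "opening": opening from 0.0 (shut) to 1.0 (fully open).
Only numpy, scipy, OpenCV 4.12 (cv2) and the standard library are available. Lean on these libraries where they do the work, as an engineer would, in place of code of your own. Each camera call takes 0.05 s, during which the arm holds its last target.

## Working session

There is one attempt and no reset: what is moved stays moved. The work goes in short steps, Python scripts to look and compute and a shell command to move; the robot and the scene stay as the last step left them, time stands still between calls to the robot, and variables do not carry over. Pictures are saved under pics/ and viewed, and the job is handed in when it is done.

```bash
ls; mkdir -p pics
python3 - <<'E'
from cell import env, vision, job
import cv2, numpy as np
print(env.state())
for n in ["scene","side","wrist"]:
    p=vision.read_camera(n)
    cv2.imwrite(f"pics/{n}0.png",p["pixels"][:,:,::-1])
    print(n,{k:(v.tolist() if hasattr(v,'tolist') else v) for k,v in p.items() if k!="pixels"})
    for q in ["column_center","pedestal","port","chamber","holder","jaw","seat","bottle","beaker","tipbox"]:
        try: r=vision.find_in(p,q)
        except Exception as e: print(q,e); continue
        for d in r:
            a=np.array(d["at"])
            w=p["R"].T@(a-p["t"]) if "R" in p else a
            print(q,round(d["confidence"],2),np.round(w))
print(env.state()["t"])
E
```

```text
pics
{'t': 0.0, 'joints': array([-1.33759481e+00,  4.91563968e-01,  1.55945270e+00, -2.14431495e-06,
        1.09170290e+00, -1.05582634e-01]), 'qvel': array([ 0.00258475,  0.00081505,  0.00096204, -0.00042841,  0.00056117,
        0.00028153]), 'tau': array([-5.80892847e-04, -6.12641287e+01, -2.58176762e+01,  6.91941823e-02,
        4.82332322e-02, -1.70655358e-04]), 'eef_pos': array([ 207.68678365, -589.22256634,  214.05789246]), 'tcp_rot': array([-3.14147578e+00,  1.12083985e-03, -1.23201112e+00]), 'ft_force': array([-0.37434925,  0.3667642 ,  0.06893572]), 'moment': array([-0.01816398, -0.04053063,  0.01559856]), 'opening': 1.0010312733209419}
scene {'intrinsics': [[436.47568089512555, 0.0, 252.62895453391562], [0.0, 436.47568089512555, 187.08180299251836], [0.0, 0.0, 1.0]], 'k1': -0.09839755513728277, 'R': [[-0.777725382505324, -0.6285677236520868, 0.0067709814489490296], [-0.47770878431918684, 0.5839981636109122, -0.6563082067774003], [0.4085799148162238, -0.5136621084739619, -0.75446251830482]], 't': [372.27429205643125, 426.95280209382406, 1097.0454518405368], 'shot': 1}
colu
[... 1429 characters left out ...]
630. -185.  140.]
jaw 0.63 [ 271. -281.  173.]
jaw 0.6 [865. -37. 125.]
seat 0.84 [ 582. -580.  122.]
seat 0.78 [845. -51.  98.]
seat 0.54 [ 632. -188.  137.]
bottle 0.6 [ 715. -187.   80.]
wrist {'intrinsics': [[331.201714073501, 0.0, 250.86610878243786], [0.0, 331.201714073501, 190.33425351279487], [0.0, 0.0, 1.0]], 'k1': 0.00946859363300092, 'tool_from_camera': [[0.9999991705936353, 0.0012809498698740577, -0.00013408754865911358, 0.775907361750261], [-0.0011835985212470283, 0.9550357558206487, 0.29648828678148653, -84.33076322043138], [0.000507845035751822, -0.29648788216639044, 0.955036479838287, -170.99364999562113], [0.0, 0.0, 0.0, 1.0]], 'shot': 3}
holder 0.85 [-216. -132.  330.]
1.65
```

View pictures.

View pics/scene0.png

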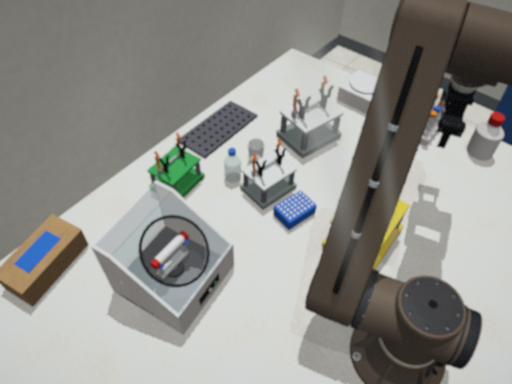

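View pics/side0.png

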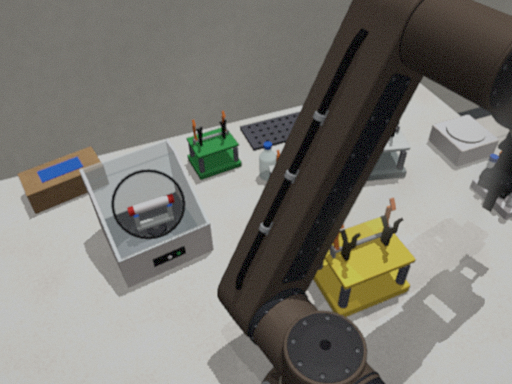

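View pics/wrist0.png

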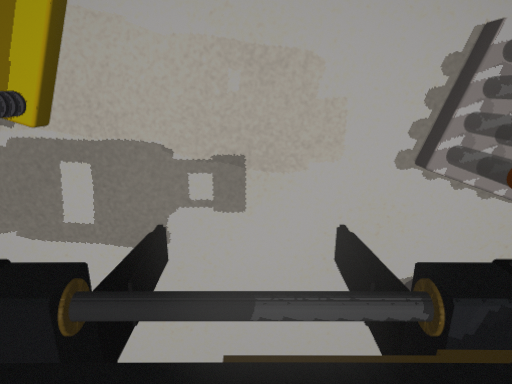

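```bash
python3 - <<'E'
import cv2
a=cv2.imread("pics/scene0.png");b=cv2.imread("pics/side0.png")
cv2.imwrite("pics/z1.png",cv2.resize(a[180:330,85:245],None,fx=4.5,fy=4,interpolation=cv2.INTER_CUBIC)[:600,:800])
cv2.imwrite("pics/z2.png",cv2.resize(a[80:240,140:330],None,fx=4,fy=3.7,interpolation=cv2.INTER_CUBIC))
cv2.imwrite("pics/z3.png",cv2.resize(b[130:290,70:270],None,fx=4,fy=3.7,interpolation=cv2.INTER_CUBIC))
cv2.imwrite("pics/z4.png",cv2.resize(a[60:160,412:512],None,fx=5,fy=5,interpolation=cv2.INTER_CUBIC))
E
python3 -m pendant --help | head -20
```

```text
invalid input: not JSON, or not a number
```

View pics/z1.png

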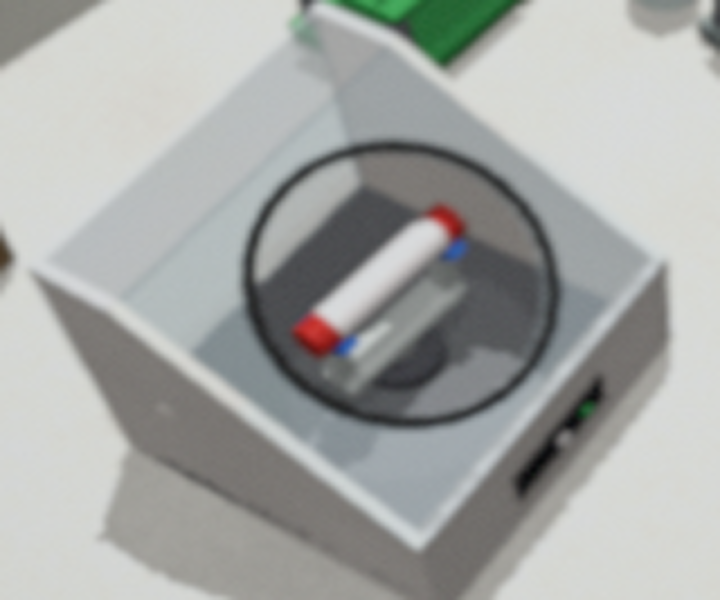

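View pics/z2.png

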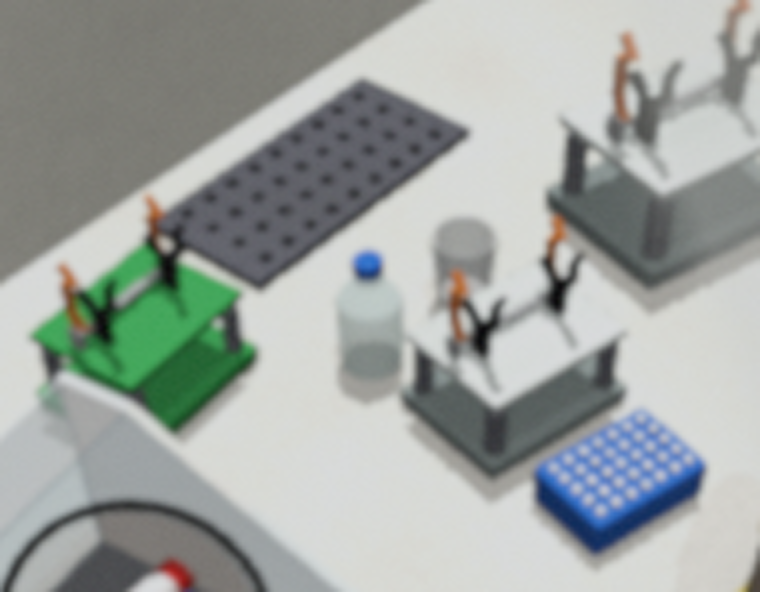

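View pics/z3.png

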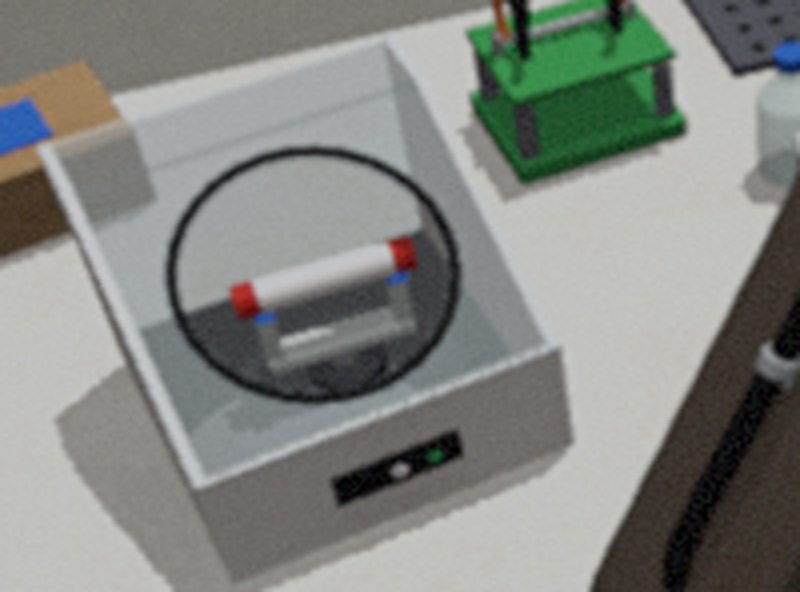

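View pics/z4.png

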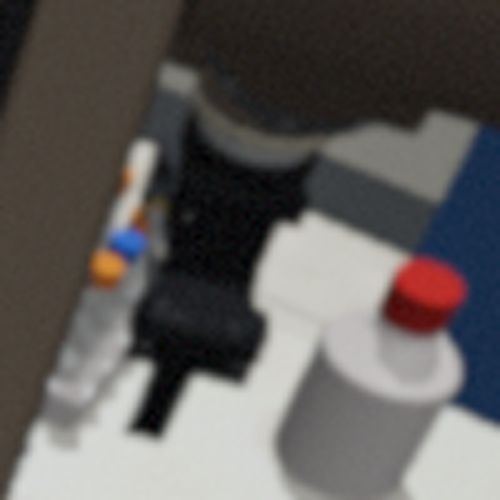

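```bash
cat > h.py <<'E'
import numpy as np, cv2, pickle
from scipy.optimize import least_squares
from scipy.spatial.transform import Rotation as Rot
CAL={
"scene":dict(K=np.array([[436.4757,0,252.629],[0,436.4757,187.0818],[0,0,1]]),k1=-0.098397555,R=np.array([[-0.777725382505324, -0.6285677236520868, 0.0067709814489490296], [-0.47770878431918684, 0.5839981636109122, -0.6563082067774003], [0.4085799148162238, -0.5136621084739619, -0.75446251830482]]),t=np.array([372.27429205643125, 426.95280209382406, 1097.0454518405368])),
"side":dict(K=np.array([[470.698,0,259.2842],[0,470.698,194.8104],[0,0,1]]),k1=-0.058903472,R=np.array([[-0.37499620659804506, -0.9269418482901405, -0.012516186541206722], [-0.6451659409640529, 0.2706508348775151, -0.7144991491947854], [0.6656866782932075, -0.259859453298436, -0.6995243461627291]]),t=np.array([115.07323814525597, 458.1798425310771, 995.6130653475213]))}
def proj(c,X):
    c=CAL[c] if isinstance(c,str) else c
    P=np.atleast_2d(X)@c["R"].T+c["t"]; s=P[:,:2]/P[:,2:]
    s=s*(1+c["k1"]*(s**2).sum(1,keepdims=True))
    return s@c["K"][:2,:2].T+c["K"][:2,2]
def tri(obs):
    f=lambda X: np.concatenate([proj(c,X)[0]-p for c,p in obs])
    r=least_squares(f,[600,0,120]); return r.x,np.abs(r.fun).max()
def wristcal(p,pos,rot):
    T=np.array(p["tool_from_camera"]);Rw=Rot.from_euler('xyz',rot).as_matrix()
    Rc=Rw@T[:3,:3]; tc=Rw@T[:3,3]+pos
    return dict(K=np.array(p["intrinsics"]),k1=p["k1"],R=Rc.T,t=-Rc.T@tc)
E
python3 - <<'E'
from h import *
s=lambda x,y:np.array([x/4.5+85,y/4+180]); d=lambda x,y:np.array([x/4+70,y/3.7+130])
L={}
for n,a,b in [("colL",(318,333),(245,298)),("colR",(440,222),(401,253)),("FL",(418,545),(203,485)),("FR",(662,265),(558,348)),("RL",(38,268),(48,150)),("RR",(315,6),(388,42))]:
    X,e=tri([("scene",s(*a)-.5),("side",d(*b)-.5)]); L[n]=X; print(n,X.round(1),round(e,2))
v=L["colR"]-L["colL"]; print("len",np.linalg.norm(v),"yaw of col (y dir)",np.degrees(np.arctan2(v[1],v[0])))
loc=np.array([[-121,125,111],[-121,-125,111],[125,125,227],[125,-125,227]])
ob=np.array([L[k] for k in["FL","FR","RL","RR"]])
def f(p):
    c,s_=np.cos(p[2]),np.sin(p[2]); R=np.array([[c,-s_],[s_,c]])
    W=np.c_[loc[:,:2]@R.T+p[:2],loc[:,2]]
    return (W-ob).ravel()
r=least_squares(f,[605,200,0]);print(r.x,np.degrees(r.x[2]));print(f(r.x).reshape(4,3).round(1))
psi=r.x[2];c=0.5*(L["colL"]+L["colR"])
dx=c[:2]-r.x[:2];Rz=np.array([[np.cos(psi),np.sin(psi)],[-np.sin(psi),np.cos(psi)]]);lc=Rz@dx
print("col in chamber",lc,c)
th=np.radians(32);pc=np.array([-27.5,0,169]);q=np.array([lc[0],lc[1],c[2]])-pc
print("port frame x,y,z",q[0]*np.cos(th)+q[2]*np.sin(th),q[1],-q[0]*np.sin(th)+q[2]*np.cos(th))
E
```

```text
colL [605.3 245.6 130.8] 0.11
colR [615.  137.1 126.2] 0.02
FL [469.7 304.7 102.9] 0.65
FR [500.9  64.6 103.8] 1.12
RL [705.  339.1 221.7] 0.65
RR [745.2  99.  219.1] 0.56
len 109.02770696530332 yaw of col (y dir) -84.89103402283843
[6.03207798e+02 2.01550074e+02 1.45059716e-01] 8.311309525537736
[[-4.3  3.   8.1]
 [ 0.7 -4.2  7.2]
 [ 3.9  4.2  5.3]
 [-0.2 -3.   7.9]]
col in chamber [  5.42952849 -11.13420645] [610.18976761 191.31765404 128.46261979]
port frame x,y,z 6.444285248463007 -11.1342064463697 -51.82763961930645
```

```bash
python3 -m pendant '[[0,0,-60,-10],[0,0,-120,-20],[-10,-20,-180,-30],[-40,-60,-230,-40],[-80,-110,-260,-50],[-120,-160,-260,-60],[-160,-215,-260,-70],[-200,-270,-260,-79]]' 0.5
```

```text
t: 2.65
eef_pos: [380.6, -332.5, 474.8]
tcp_rot: [3.141, -0.0, 0.152]
ft_force: [1.2, -0.1, 1.0]
opening: 0.499
```

```bash
python3 -m pendant '[[40,-45,0,0],[80,-90,0,0],[125,-135,0,0],[165,-180,0,0],[205,-225,0,0],[245,-270,0,0],[290,-315,0,0],[330,-360,0,0]]'
python3 - <<'E'
from cell import env, vision
import cv2,pickle
for n in ["scene","side"]:
    p=vision.read_camera(n);cv2.imwrite(f"pics/{n}1.png",p["pixels"][:,:,::-1])
s=env.state();print(s["joints"],s["eef_pos"])
E
```

```text
t: 3.65
eef_pos: [653.3, 75.1, 474.7]
tcp_rot: [3.141, -0.001, 0.152]
ft_force: [0.7, -0.3, 0.4]
opening: 0.501
[ 1.80829004e-02  4.27066811e-01  1.00636085e+00  2.98996951e-04
  1.71016809e+00 -1.38175233e-01] [654.23969103  77.82312872 472.51802012]
```

View pics/scene1.png

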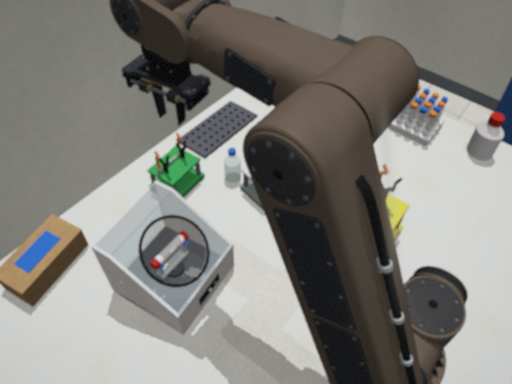

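View pics/side1.png

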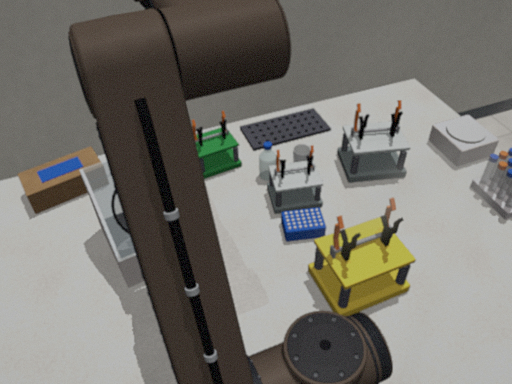

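```bash
python3 -m pendant '[[60,0,0,0],[120,0,0,0],[180,0,0,0],[240,0,0,0],[300,0,0,0]]'
python3 - <<'E'
from cell import env
s=env.state();print(s["joints"],s["eef_pos"],s["tcp_rot"],s["qvel"])
E
```

```text
t: 4.38
eef_pos: [859.4, 110.6, 434.9]
tcp_rot: [-3.141, -0.026, 0.156]
ft_force: [0.3, 0.0, -0.9]
opening: 0.502
[ 0.05103114  0.97117937  0.04754852  0.00326583  2.09733076 -0.1030972 ] [859.39518072 110.64853748 434.92197323] [-3.14145449 -0.02568693  0.15580383] [ 0.02572489  0.21883717 -0.12643476  0.01159264 -0.27760375  0.03220189]
```

```bash
python3 -m pendant '[[60,0,0,0],[120,0,0,0],[180,0,0,0],[240,0,0,0],[300,0,0,0],[360,0,0,0],[420,0,0,0],[480,0,0,0]]'
python3 - <<'E'
from cell import env
s=env.state();print(s["joints"],s["eef_pos"],s["tcp_rot"],s["qvel"])
E
```

```text
t: 5.38
eef_pos: [922.5, 125.7, 332.1]
tcp_rot: [3.141, -0.067, 0.156]
ft_force: [0.2, -0.2, 0.2]
opening: 0.497
[ 0.06295431  1.08758172  0.04842461  0.00578692  1.93920909 -0.09049177] [922.48233804 125.65249071 332.11181006] [ 3.14082345 -0.06658604  0.15573501] [ 0.00694621  0.09044739 -0.00133123  0.00067072 -0.09215968  0.00624036]
```

```bash
python3 -m pendant '[[52,0,-34,0],[104,0,-68,0],[156,0,-102,0],[208,0,-136,0],[260,0,-170,0],[312,0,-204,0],[364,0,-238,0],[416,0,-272,0]]'
python3 - <<'E'
from cell import env
s=env.state();print(s["joints"],s["eef_pos"],s["tcp_rot"],s["qvel"])
E
```

```text
t: 6.38
eef_pos: [909.3, 127.9, 383.0]
tcp_rot: [3.14, -0.108, 0.156]
ft_force: [-0.2, -0.8, -0.2]
opening: 0.5
[ 0.06548283  1.0320559   0.04841555  0.00897732  1.95359157 -0.08649764] [909.30489808 127.93947232 382.99709526] [ 3.14020175 -0.10782751  0.15585688] [ 0.00361337 -0.03840748 -0.00057754 -0.00059599  0.03799103  0.00168447]
```

```bash
python3 -m pendant '[[2000,0,-1200,0],[2000,0,-1200,0]]'
python3 - <<'E'
from cell import env
s=env.state();print(s["joints"],s["eef_pos"],s["tcp_rot"],s["qvel"])
E
```

```text
t: 6.62
eef_pos: [909.4, 129.6, 405.6]
tcp_rot: [3.139, -0.151, 0.156]
ft_force: [0.0, 0.4, 0.8]
opening: 0.5
[ 0.06639147  1.00829317  0.04783876  0.01211421  1.93526213 -0.08426908] [909.4385142  129.59716821 405.64966592] [ 3.13947942 -0.15058216  0.15598974] [ 0.00345251 -0.07707457  0.00149634  0.00282411  0.05277877  0.00567688]
```

```bash
python3 -m pendant '[[3000,0,-1200,0],[3000,0,-1200,0],[3000,0,-1200,0],[3000,0,-1200,0]]'
python3 - <<'E'
from cell import env
s=env.state();print(s["joints"],s["eef_pos"],s["tcp_rot"],s["qvel"])
E
```

```text
t: 7.12
eef_pos: [916.4, 133.4, 414.2]
tcp_rot: [3.139, -0.192, 0.156]
ft_force: [-0.3, -0.0, 0.0]
opening: 0.499
[ 0.0691919   1.00035785  0.04865422  0.0148548   1.90099471 -0.08046559] [916.40324325 133.39649746 414.19454423] [ 3.13907441 -0.19204416  0.15606677] [ 0.003809   -0.00965386 -0.00098361  0.00013643  0.00803425  0.00425189]
```

```bash
python3 -m pendant '[[3000,0,-1500,0]]'; python3 -m pendant '[[3000,0,-1700,0]]';python3 -m pendant '[[3000,0,-1800,0]]';python3 -m pendant '[[3000,0,-1900,0]]'
python3 - <<'E'
from cell import env
s=env.state();print(s["joints"],s["eef_pos"],s["tcp_rot"],s["qvel"])
E
```

```text
t: 7.25
eef_pos: [920.5, 134.5, 425.3]
tcp_rot: [3.139, -0.227, 0.156]
ft_force: [0.0, -0.3, -0.9]
opening: 0.499
t: 7.38
eef_pos: [921.7, 135.3, 442.9]
tcp_rot: [3.138, -0.265, 0.156]
ft_force: [0.1, 0.6, 0.1]
opening: 0.501
t: 7.5
eef_pos: [921.6, 135.8, 462.4]
tcp_rot: [3.138, -0.304, 0.156]
ft_force: [-0.5, 0.4, 0.9]
opening: 0.499
t: 7.62
eef_pos: [920.1, 136.1, 483.4]
tcp_rot: [3.138, -0.341, 0.157]
ft_force: [0.6, -0.1, 1.3]
opening: 0.497
[ 0.06850003  0.93214355  0.04812532  0.02621734  1.8209188  -0.07645705] [920.09482628 136.10144405 483.35245431] [ 3.13756451 -0.34120956  0.15650658] [-0.00306913 -0.16936206 -0.00155673  0.02217013 -0.13426969  0.00421828]
```

Run:
```python
import cv2
b=cv2.imread("pics/side1.png");a=cv2.imread("pics/scene0.png")
cv2.imwrite("pics/z5.png",cv2.resize(b[130:250,240:350],None,fx=6,fy=5,interpolation=cv2.INTER_CUBIC))
cv2.imwrite("pics/z6.png",cv2.resize(a[130:230,230:330],None,fx=6,fy=6,interpolation=cv2.INTER_CUBIC))
```

```text
(no output)
```

View pics/z5.png

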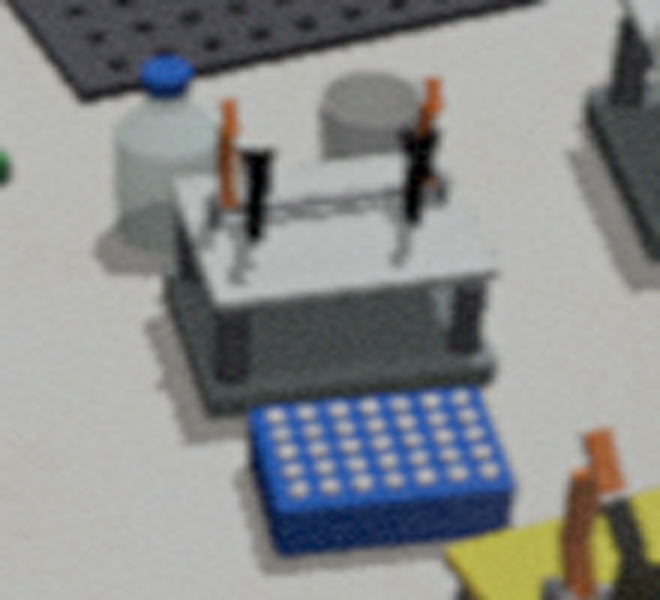

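View pics/z6.png

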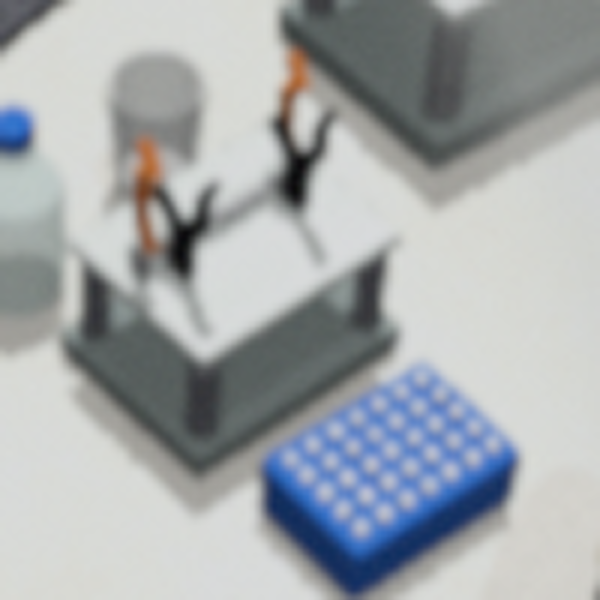

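Run:
```python
from h import *
d=lambda x,y:np.array([x/6+240,y/5+130])-.4; s=lambda x,y:np.array([x/6+230,y/6+130])-.4
L={}
for n,b,a in [("bFL",(213,413),(203,475)),("bFR",(493,380),(397,350)),("bBL",(168,310),(68,360)),("pFL",(222,302),(203,362)),("pFR",(497,268),(400,238)),("pBL",(175,180),(72,240)),("jL",(228,103),(148,142)),("jR",(432,82),(297,55)),("armLbase",(253,238),(183,275)),("armRbase",(412,222),(297,205))]:
    X,e=tri([("scene",s(*a)),("side",d(*b))]); L[n]=X; print(n,X.round(1),round(e,2))
for a,b in [("bFL","bFR"),("pFL","pFR"),("jL","jR"),("armLbase","armRbase"),("bBL","bFL"),("pBL","pFL")]:
    v=L[b]-L[a];print(a,b,np.linalg.norm(v).round(1),np.degrees(np.arctan2(v[1],v[0])).round(1))
```

```text
bFL [ 556.2 -151.1    7.8] 0.46
bFR [ 529.2 -292.7    4.3] 0.75
bBL [ 674.  -178.4  -16.8] 0.98
pFL [ 564.2 -158.    89. ] 0.67
pFR [ 533.8 -289.3   94.4] 0.66
pBL [ 668.3 -177.9   92.6] 0.38
jL [ 625.5 -187.5  182.7] 0.11
jR [ 605.1 -284.9  183.4] 0.33
armLbase [ 605.5 -193.4   93.6] 0.02
armRbase [ 590.1 -272.8   92.1] 0.19
bFL bFR 144.2 -100.8
pFL pFR 134.9 -103.0
jL jR 99.5 -101.9
armLbase armRbase 80.9 -101.0
bBL bFL 123.4 167.0
pBL pFL 106.0 169.2
```

```bash
python3 -m pendant '[[3000,0,-1500,0]]'; python3 -m pendant '[[3000,0,-1300,0]]';python3 -m pendant '[[3000,0,-1300,0]]';python3 -m pendant '[[3000,0,-1300,0]]';python3 -m pendant '[[3000,0,-1300,0]]'
python3 - <<'E'
from cell import env
s=env.state();print(s["joints"],s["eef_pos"],s["tcp_rot"],s["qvel"])
E
```

```text
t: 7.75
eef_pos: [921.1, 136.8, 500.9]
tcp_rot: [3.137, -0.381, 0.157]
ft_force: [-0.1, 0.5, 0.1]
opening: 0.5
t: 7.88
eef_pos: [923.6, 137.6, 515.5]
tcp_rot: [3.137, -0.42, 0.157]
ft_force: [0.4, -0.4, -0.5]
opening: 0.503
t: 8.0
eef_pos: [924.8, 138.2, 531.2]
tcp_rot: [3.136, -0.457, 0.157]
ft_force: [-0.2, 0.1, -0.6]
opening: 0.501
t: 8.12
eef_pos: [924.4, 138.7, 548.9]
tcp_rot: [3.136, -0.495, 0.157]
ft_force: [0.1, -0.1, -0.1]
opening: 0.502
t: 8.25
eef_pos: [922.9, 138.9, 567.8]
tcp_rot: [3.136, -0.533, 0.158]
ft_force: [1.3, 0.1, -0.2]
opening: 0.502
[ 0.06702935  0.85536214  0.04843201  0.04023807  1.70625107 -0.07259031] [922.93583308 138.86554364 567.82055387] [ 3.13550358 -0.53275788  0.15756978] [-0.00421373 -0.14050776 -0.00329474  0.02441978 -0.16009461  0.00577482]
```

```bash
cat >> h.py <<'E'
def to_tool(st,target):
    R=Rot.from_euler('xyz',st["tcp_rot"]).as_matrix()
    return R.T@(np.array(target)-st["eef_pos"]),R
E
python3 - <<'E'
from cell import env
from h import *
s=env.state();_,R=to_tool(s,[0,0,0]);print(R.round(3))
for d in (200,):
    print(to_tool(s,np.array([610,191,130])-d*R[:,2])[0].round())
v=np.array([np.cos(np.radians(95.1)),np.sin(np.radians(95.1)),0]);print("col in tool",R.T@v)
E
```

```text
[[ 0.851  0.154  0.503]
 [ 0.135 -0.988  0.074]
 [ 0.508  0.005 -0.861]]
[-482. -102.   24.]
col in tool [ 0.05901026 -0.99784419  0.02871871]
```

```bash
python3 -m pendant '[[-60,-12,3,0],[-120,-25,6,1],[-180,-38,9,2],[-240,-50,12,3.4],[-300,-64,15,3.4],[-360,-77,18,3.4],[-420,-90,21,3.4],[-482,-102,24,3.4]]';  python3 -m pendant '[[0,0,0,0]]'
python3 - <<'E'
from cell import env,vision
from h import *
s=env.state();p=vision.read_camera("wrist");cv2.imwrite("pics/w1.png",p["pixels"][:,:,::-1])
pickle.dump((p,s["eef_pos"],s["tcp_rot"]),open("w1.pkl","wb"))
c=wristcal(p,s["eef_pos"],s["tcp_rot"])
print(s["joints"],s["eef_pos"],s["tcp_rot"])
for q in ["column_center","pedestal","port"]:
    for d in vision.find_in(p,q): print(q,d["confidence"],(c["R"].T@(np.array(d["at"])-c["t"])).round(1))
print(proj(c,[610,191,130]))
E
```

```text
t: 9.25
eef_pos: [584.7, 169.8, 351.4]
tcp_rot: [-3.112, -0.534, 0.088]
ft_force: [1.4, -0.3, 0.5]
opening: 0.5
t: 9.38
eef_pos: [580.5, 169.9, 349.5]
tcp_rot: [-3.112, -0.531, 0.09]
ft_force: [0.5, 0.2, 1.5]
opening: 0.5
[ 0.18403776  0.16768536  1.78023304 -0.03026923  0.66285959  0.1051832 ] [580.54420914 169.94663909 349.46424538] [-3.11245017 -0.5306089   0.08973277]
column_center 0.66 [604.  196.2 142.7]
pedestal 0.8 [593.9 191.8  72.1]
port 0.68 [561.  248.6 163.5]
[[176.97884454 152.67044055]]
```

View pics/w1.png

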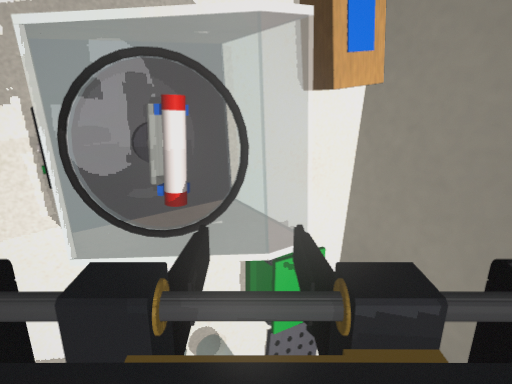

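Run:
```python
from h import *
p,pos,rot=pickle.load(open("w1.pkl","rb"));c=wristcal(p,pos,rot)
img=p["pixels"].astype(int); r,g,b=img[...,0],img[...,1],img[...,2]
m=((r>120)&(g<70)&(b<70)); m[:80]=0;m[225:]=0;m[:,:140]=0;m[:,210:]=0
n,lab,st,ce=cv2.connectedComponentsWithStats(m.astype(np.uint8))
print(st[1:],ce[1:].round(1))
ob={"scene":np.array([380/4.5+85,276/4+180])-.5,"side":np.array([324/4+70,276/3.7+130])-.5,"w":np.array([174.5,150.])}
for ks in [("scene","side"),("scene","w"),("side","w"),("scene","side","w")]:
    print(ks,[x if np.isscalar(x) else x.round(1) for x in tri([(c if k=="w" else k,ob[k]) for k in ks])])
# port centre: fit circle
th=np.radians(32)
```

```text
[[163  95  23  15 321]
 [166 192  19  15 215]] [[173.9 101.7]
 [175.  199.2]]
('scene', 'side') [array([611. , 191.2, 127.3]), np.float64(0.06499843013568807)]
('scene', 'w') [array([604.1, 195.2, 138.9]), np.float64(0.09790248163795923)]
('side', 'w') [array([606.9, 193.7, 130.3]), np.float64(0.731669989490058)]
('scene', 'side', 'w') [array([606.5, 193.8, 132.1]), np.float64(0.8441225131149395)]
```

Run:
```python
from h import *
p,pos,rot=pickle.load(open("w1.pkl","rb"));c=wristcal(p,pos,rot)
s=lambda x,y:np.array([x/4.5+85,y/4+180])-.5; d=lambda x,y:np.array([x/4+70,y/3.7+130])-.5
th=np.radians(32)
C=np.array([[-121,125,111],[-121,-125,111],[125,125,227],[125,-125,227]],float)
pc=np.array([-27.5,0,169.])
ring=[pc+r_*np.array([np.cos(th)*np.cos(a),np.sin(a),np.sin(th)*np.cos(a)]) for r_ in [87] for a in np.radians([0,90,180,270])]
O=[("scene",[s(418,543),s(660,265),s(38,268),s(315,8)],C),("side",[d(203,483),d(556,348),d(50,152),d(388,42)],C)]
# ring extents -> via ellipse fit centre : project dense ring, use bbox
def bbox(q): return np.r_[q.min(0),q.max(0)]
a=np.linspace(0,2*np.pi,100)
def ringpts(R): return pc+R*np.c_[np.cos(th)*np.cos(a),np.sin(a),np.sin(th)*np.cos(a)]
BB=[("scene",np.r_[s(245,142),s(560,425)]),("side",np.r_[d(168,147),d(461,405)]),("w",np.array([59,47,249,237.]))]
def W(P,X):
    cz,sz=np.cos(P[2]),np.sin(P[2]);return np.c_[X[:,0]*cz-X[:,1]*sz+P[0],X[:,0]*sz+X[:,1]*cz+P[1],X[:,2]+P[3]]
def f(P):
    r=[]
    for n,o,X in O: r.append((proj(n,W(P,X))-np.array(o)).ravel())
    for n,o in BB: r.append(bbox(proj(c if n=="w" else n,W(P,ringpts(P[4]))))-o)
    return np.concatenate(r)
for free in (True,False):
    g=(lambda P:f(P)) if free else (lambda P:f(np.r_[P[:3],0,P[4]]))
    r=least_squares(g,[603,201,.145,0,88],loss="soft_l1");print(r.x.round(3));print(g(r.x).round(1))
    P=r.x.copy(); 
    if not free:P[3]=0
    pw=W(P,pc[None])[0]; n=W(np.r_[0,0,P[2],0],np.array([[-np.sin(th),0,np.cos(th)]]))[0]
    for col in ([606.5,193.8,132],[604,195,139],[611,191,127]):
        print("port",pw.round(1),"d",np.dot(np.array(col)-pw,n).round(1))
```

```text
[ 6.02422e+02  2.01885e+02  1.49000e-01 -4.88600e+00  9.48620e+01]
[ 0.7  1.5  1.4 -2.7 -2.2  0.   0.5 -1.  -1.3  2.3  1.4 -0.2 -2.9 -0.1
  0.9 -1.4 -1.1 -0.7  0.4  1.5 -1.   0.   0.6  1.   0.5  0.7 -0.2 -0.5]
port [575.2 197.8 164.1] d -43.3
port [575.2 197.8 164.1] d -36.2
port [575.2 197.8 164.1] d -49.7
[ 6.00663e+02  2.02556e+02  1.51000e-01 -2.50100e+00  9.36010e+01]
[ 0.9  1.2  1.7 -3.3 -2.6 -0.4  0.3 -1.7 -1.8  1.7  1.2 -1.  -3.7 -1.
  0.4 -2.4 -0.7 -0.9  0.1  0.6 -1.1 -0.4 -0.1 -0.2 -0.2  0.4 -0.5 -0.4]
port [573.5 198.4 169. ] d -48.3
port [573.5 198.4 169. ] d -41.2
port [573.5 198.4 169. ] d -54.7
```

Run:
```python
from cell import env
from h import *
s=env.state();t,R=to_tool(s,[0,0,0]);print(s["t"],s["eef_pos"])
print(to_tool(s,np.array([606.5,194,132])-75*R[:,2])[0].round(1), R.round(3))
v=np.array([np.cos(np.radians(95.1)),np.sin(np.radians(95.1)),0]);print("col in tool",R.T@v)
```

```text
9.575 [586.11401512 169.86493647 353.05774956]
[-93.9 -16.2 126.9] [[ 0.856  0.103  0.507]
 [ 0.075 -0.994  0.075]
 [ 0.512 -0.026 -0.859]]
col in tool [-8.79925495e-04 -9.99571808e-01  2.92476875e-02]
```

```bash
python3 -m pendant '[[-45,-8,10,0],[-85,-14,30,0],[-94,-16,65,0],[-94,-16,100,0],[-94,-16,127,0],[-94,-16,127,0],[-94,-16,127,0]]' 0.4
python3 - <<'E'
from cell import env,vision
from h import *
s=env.state();p=vision.read_camera("wrist");cv2.imwrite("pics/w2.png",p["pixels"][:,:,::-1])
print(np.abs(s["qvel"]).max())
pickle.dump((p,s["eef_pos"],s["tcp_rot"]),open("w2.pkl","wb"))
c=wristcal(p,s["eef_pos"],s["tcp_rot"])
print(s["joints"],s["eef_pos"],s["tcp_rot"])
for d in vision.find_in(p,"column_center"): print(d["confidence"],(c["R"].T@(np.array(d["at"])-c["t"])).round(1))
print(proj(c,[606.5,194,132]))
E
```

```text
t: 10.45
eef_pos: [569.1, 188.1, 197.2]
tcp_rot: [-3.112, -0.539, 0.088]
ft_force: [-0.1, 0.1, -0.2]
opening: 0.604
0.019993217683842185
[ 0.22837284  0.33979498  2.01013874 -0.16720793  0.25729085  0.28260378] [569.05548504 188.10043145 197.20750294] [-3.11173874 -0.5385602   0.08765464]
0.98 [602.6 200.4 142.1]
[[248.63164544 198.90738969]]
```

View pics/w2.png

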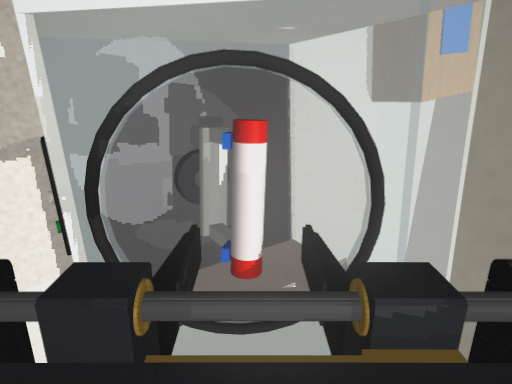

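Run:
```python
from h import *
p,pos,rot=pickle.load(open("w2.pkl","rb"));c=wristcal(p,pos,rot)
img=p["pixels"].astype(int);r,g,b=img[...,0],img[...,1],img[...,2]
m=((r>110)&(g<90)&(b<90))|((r>190)&(g>170)&(b>165)); m2=np.zeros_like(m);m2[112:285,222:280]=m[112:285,222:280]
n,lab,st,ce=cv2.connectedComponentsWithStats(m2.astype(np.uint8));k=1+st[1:,4].argmax();M=lab==k
print(st[k])
for row in (125,135,150,180,200,230,255,262,270): 
    cc=np.where(M[row])[0];print(row,cc.min(),cc.max(),end=" | ")
print()
rr=np.where(M)[0];rows=[135,150,180,200,230]
obs=[]
for row in rows:
    cc=np.where(M[row])[0];obs+= [cc.min()-.5,cc.max()+.5]
obs+= [rr.min()-.5,rr.max()+.5]
t=np.linspace(0,2*np.pi,48)
def f(P):
    ax=np.array([np.cos(P[3]),np.sin(P[3]),0]);e1=np.array([-ax[1],ax[0],0]);e2=np.array([0,0,1.])
    pts=np.concatenate([P[:3]+u*ax+13*(np.cos(t)[:,None]*e1+np.sin(t)[:,None]*e2) for u in np.linspace(-62,62,41)])
    q=proj(c,pts).astype(np.float32)
    h=cv2.convexHull(q)[:,0]
    out=[]
    for row in rows:
        xs=[]
        for i in range(len(h)):
            a_,b_=h[i],h[(i+1)%len(h)]
            if (a_[1]-row)*(b_[1]-row)<0: xs.append(a_[0]+(row-a_[1])/(b_[1]-a_[1])*(b_[0]-a_[0]))
        out+=[min(xs),max(xs)]
    return np.array(out+[h[:,1].min(),h[:,1].max()])-obs
s=least_squares(f,[606,194,132,1.66],diff_step=1e-4,x_scale=[1,1,1,.01]);print(s.x.round(2),np.degrees(s.x[3]),s.fun.round(1))
R=Rot.from_euler('xyz',rot).as_matrix()
print("in tool",R.T@(s.x[:3]-pos), R.T@np.array([np.cos(s.x[3]),np.sin(s.x[3]),0]))
```

```text
[ 233  120   35  159 4103]
125 236 267 | 135 235 267 | 150 240 265 | 180 240 264 | 200 240 263 | 230 239 262 | 255 239 258 | 262 233 261 | 270 233 261 | 
[615.29 190.05 121.9    1.65] 94.27925838358432 [ 1.   1.2 -4.   2.8 -4.   3.  -4.   3.5 -3.   3.7  2.7 -3.2]
in tool [ 1.05874182  4.73868861 88.26015295] [ 0.01113161 -0.99927184  0.03649485]
```

Run:
```python
from h import *
p,pos,rot=pickle.load(open("w2.pkl","rb"));c=wristcal(p,pos,rot)
img=p["pixels"].astype(int)
for row in (130,165,185,205,225,268): print(row,[tuple(x) if row in(130,268) else x[0] for x in img[row,226:274]][::1] if row not in (130,268) else [x[0]-x[1] for x in img[row,226:274]])
print([x[0]-x[1] for x in img[112:126,250]],[x[0]-x[1] for x in img[268:284,247]])
```

```text
130 [np.int64(0), np.int64(0), np.int64(0), np.int64(0), np.int64(0), np.int64(0), np.int64(15), np.int64(44), np.int64(56), np.int64(64), np.int64(72), np.int64(81), np.int64(92), np.int64(103), np.int64(113), np.int64(121), np.int64(127), np.int64(133), np.int64(140), np.int64(145), np.int64(152), np.int64(159), np.int64(166), np.int64(165), np.int64(167), np.int64(170), np.int64(171), np.int64(171), np.int64(173), np.int64(172), np.int64(173), np.int64(175), np.int64(177), np.int64(176), np.int64(177), np.int64(174), np.int64(174), np.int64(173), np.int64(170), np.int64(166), np.int64(150), np.int64(77), np.int64(13), np.int64(4), np.int64(3), np.int64(3), np.int64(2), np.int64(3)]
165 [np.int64(187), np.int64(130), np.int64(105), np.int64(104), np.int64(104), np.int64(105), np.int64(112), np.int64(123), np.int64(132), np.int64(140), np.int64(153), np.int64(165), np.int64(180), np.int64(190), np.int64(201), np.int64(213), np.int64(218), np.int64(223), np.int64(228), np.int64(232), np.int64(235), np.int64(237), np.int64(237), np.int64(237), np.int64(237), np.int64(237), np.int64(23
[... 2868 characters left out ...]
 np.int64(110), np.int64(107), np.int64(106), np.int64(103), np.int64(98), np.int64(95), np.int64(87), np.int64(56), np.int64(18), np.int64(8), np.int64(8), np.int64(8), np.int64(7), np.int64(8), np.int64(7), np.int64(7), np.int64(7), np.int64(7), np.int64(8), np.int64(8)]
[np.int64(3), np.int64(3), np.int64(3), np.int64(3), np.int64(4), np.int64(4), np.int64(8), np.int64(37), np.int64(90), np.int64(171), np.int64(168), np.int64(171), np.int64(170), np.int64(170)] [np.int64(171), np.int64(169), np.int64(113), np.int64(112), np.int64(112), np.int64(112), np.int64(113), np.int64(113), np.int64(112), np.int64(114), np.int64(102), np.int64(32), np.int64(8), np.int64(7), np.int64(7), np.int64(7)]
```

Run:
```python
from h import *
p,pos,rot=pickle.load(open("w2.pkl","rb"));c=wristcal(p,pos,rot)
rows=[130,165,185,205,225,268]
obs=[232.5,267,231.8,266,231.6,265.1,231.2,264.1,230.8,263.1,230.2,261.3,119.8,278.6]
t=np.linspace(0,2*np.pi,48)
def f(P):
    ax=np.array([np.cos(P[3]),np.sin(P[3]),0]);e1=np.array([-ax[1],ax[0],0]);e2=np.array([0,0,1.])
    pts=np.concatenate([P[:3]+u*ax+13*(np.cos(t)[:,None]*e1+np.sin(t)[:,None]*e2) for u in np.linspace(-62,62,41)])
    h=cv2.convexHull(proj(c,pts).astype(np.float32))[:,0]
    out=[]
    for row in rows:
        xs=[0,500] if 0 else []
        for i in range(len(h)):
            a_,b_=h[i],h[(i+1)%len(h)]
            if (a_[1]-row)*(b_[1]-row)<0: xs.append(a_[0]+(row-a_[1])/(b_[1]-a_[1])*(b_[0]-a_[0]))
        out+=[min(xs),max(xs)]
    return np.array(out+[h[:,1].min(),h[:,1].max()])-obs
s=least_squares(f,[606,194,132,1.66],diff_step=1e-4,x_scale=[1,1,1,.01]);print(s.x.round(2),np.degrees(s.x[3]),s.fun.round(1))
R=Rot.from_euler('xyz',rot).as_matrix()
print("in tool",R.T@(s.x[:3]-pos), R.T@np.array([np.cos(s.x[3]),np.sin(s.x[3]),0]))
```

```text
[607.81 192.05 128.72   1.62] 93.02335685661812 [ 0.1  0.1  0.2 -0.4  0.1 -0.3  0.1 -0.2  0.2 -0.   0.1 -0.  -0.1  0.2]
in tool [-1.68979413  1.81189912 78.75056064] [ 0.02994269 -0.99841218  0.04771333]
```

```bash
python3 -m pendant '[[-1.5,1.8,15,1.5],[-1.5,1.8,35,1.5],[-1.5,1.8,55,1.5],[-1.5,1.8,72,1.5],[-1.5,1.8,82,1.5],[-1.5,1.8,86,1.5],[-1.5,1.8,87,1.5],[-1.5,1.8,87,1.5]]' 0.4
python3 - <<'E'
from cell import env,vision
from h import *
s=env.state();p=vision.read_camera("wrist");cv2.imwrite("pics/w3.png",p["pixels"][:,:,::-1])
print(s["eef_pos"],s["tcp_rot"],s["ft_force"])
E
```

```text
t: 11.55
eef_pos: [611.9, 192.8, 122.6]
tcp_rot: [-3.096, -0.539, 0.057]
ft_force: [0.3, 0.2, -0.5]
opening: 0.603
[611.90376286 192.77534877 122.59906277] [-3.09580488 -0.53888268  0.05717298] [ 0.28969869  0.17473647 -0.54781039]
```

View pics/w3.png

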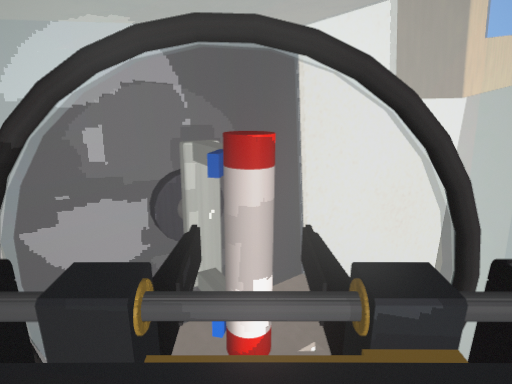

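```bash
python3 -m pendant '[[0,0,0,0],[0,0,0,0],[0,0,0,0],[0,0,0,0],[0,0,0,0]]' 1
python3 - <<'E'
from cell import env,vision
from h import *
s=env.state();print(s["eef_pos"],s["tcp_rot"],s["ft_force"])
E
```

```text
t: 12.22
eef_pos: [611.4, 192.7, 122.4]
tcp_rot: [-3.096, -0.538, 0.057]
ft_force: [-4.6, -0.6, 1.4]
opening: 0.264
[611.42570928 192.68649811 122.44787285] [-3.09612125 -0.53798825  0.05732013] [-4.64479471 -0.64820747  1.39471807]
```

```bash
python3 -m pendant '[[4,0,-7,0],[4,0,-18,0],[2,-6,-32,0],[0,-11,-50,0],[0,-11,-75,0],[0,-11,-105,0],[0,-11,-140,0],[0,-11,-180,0]]'
python3 - <<'E'
from cell import env,vision
from h import *
p=vision.read_camera("wrist");cv2.imwrite("pics/w4.png",p["pixels"][:,:,::-1])
s=env.state();print(s["eef_pos"],s["tcp_rot"],s["ft_force"],s["joints"])
E
```

```text
t: 13.22
eef_pos: [517.5, 190.3, 278.7]
tcp_rot: [-3.096, -0.538, 0.058]
ft_force: [0.1, 0.2, -2.0]
opening: 0.271
[516.67863515 190.52435652 283.17604516] [-3.09465723 -0.54304676  0.05746716] [-0.25674304 -0.52060116  2.53391032] [ 0.26275696  0.15084036  1.99955934 -0.13592269  0.45287444  0.29809986]
```

View pics/w4.png

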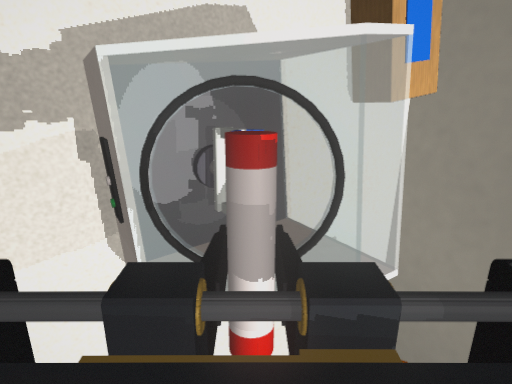

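Run:
```python
from cell import env,vision
from h import *
s=env.state();t,R=to_tool(s,[0,0,0]);print(R.round(3))
for w in ([560,100,430],[600,-200,480]): print(to_tool(s,w)[0].round())
```

```text
[[ 0.855  0.082  0.513]
 [ 0.049 -0.996  0.076]
 [ 0.517 -0.04  -0.855]]
[ 108.   88. -110.]
[ 154.  388. -155.]
```

```bash
python3 -m pendant '[[35,10,-40,0],[75,40,-80,0],[108,88,-110,0],[118,140,-120,0],[128,200,-130,0],[138,260,-140,0],[146,325,-148,0],[154,388,-155,0]]'
python3 - <<'E'
from cell import env,vision
from h import *
p=vision.read_camera("scene");cv2.imwrite("pics/s2.png",p["pixels"][:,:,::-1])
s=env.state();print(s["joints"],s["eef_pos"],s["tcp_rot"])
for w in ([420,-720,480],[450,-760,480]): print(to_tool(s,w)[0].round())
E
```

```text
t: 14.28
eef_pos: [599.2, -196.8, 480.0]
tcp_rot: [-3.095, -0.544, 0.058]
ft_force: [0.6, 0.8, -1.8]
opening: 0.269
[-0.57976515  0.16974326  1.44981432  0.38818515  1.12536068 -0.74528702] [ 600.19361427 -203.2531254   479.46110853] [-3.09774144 -0.54309904  0.05530907]
[-178.  501. -130.]
[-154.  543. -118.]
```

View pics/s2.png

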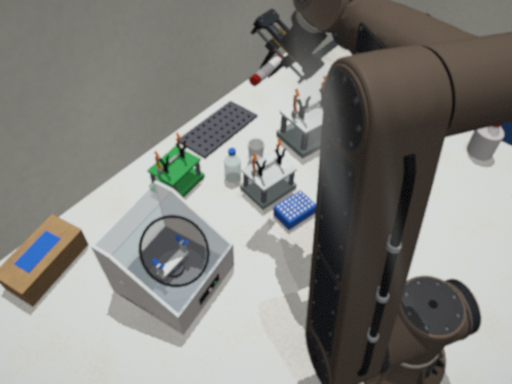

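```bash
python3 -m pendant '[[-15,60,-15,0],[-35,125,-30,0],[-55,190,-45,0],[-75,255,-60,0],[-95,320,-75,0],[-112,385,-88,0],[-130,450,-100,0],[-145,510,-112,0]]'
python3 - <<'E'
from cell import env
from h import *
s=env.state();print(s["joints"],s["eef_pos"],s["tcp_rot"])
_,R=to_tool(s,[0,0,0]);print(R[:,2].round(3))
u=np.array([np.cos(np.radians(-65)),np.sin(np.radians(-65)),0.3]);print((R.T@u*3000).round())
E
```

```text
t: 15.32
eef_pos: [469.6, -679.0, 481.8]
tcp_rot: [-3.098, -0.542, 0.055]
ft_force: [0.5, -0.4, -1.6]
opening: 0.272
[-1.2145587   0.66096949  0.67300768  0.53235489  1.66338397 -1.19232068] [ 469.58834913 -679.01604857  481.81936678] [-3.09815072 -0.54238979  0.05526076]
[ 0.513  0.072 -0.856]
[1420. 2774. -316.]
```

```bash
python3 -m pendant '[[20,37,-5,0],[40,74,-9,0],[45,83,-10,0],[45,83,-10,0]]'
python3 - <<'E'
from cell import env
from h import *
s=env.state();print(s["joints"],s["eef_pos"],s["tcp_rot"])
E
```

```text
t: 15.82
eef_pos: [503.3, -746.8, 494.9]
tcp_rot: [-3.1, -0.547, 0.05]
ft_force: [0.3, -0.1, -3.4]
opening: 0.263
[-1.20590402  0.9452466   0.05239371  0.57457163  1.94038393 -0.99943399] [ 503.31642999 -746.82498221  494.91349286] [-3.09957633 -0.54659119  0.04987038]
```

Now at the limit gently; tilt calls.

```bash
python3 -m pendant '[[1420,2774,-316,0]]'
python3 - <<'E'
from cell import env
from h import *
s=env.state();print(s["joints"],s["eef_pos"],s["tcp_rot"])
_,R=to_tool(s,[0,0,0]);print(R.round(3),np.dot(R[:,2],[.208,.978,0]))
u=np.array([np.cos(np.radians(-75)),np.sin(np.radians(-75)),0.3]);print((R.T@u*3000).round())
E
```

```text
t: 15.95
eef_pos: [508.9, -758.9, 494.1]
tcp_rot: [-3.136, -0.569, 0.053]
ft_force: [0.2, -0.0, -1.7]
opening: 0.266
[-1.20742527  0.95205918  0.04739647  0.57527492  1.8983466  -1.00480095] [ 508.92500064 -758.93280324  494.07074932] [-3.13575869 -0.56935423  0.05322335]
[[ 0.841  0.056  0.538]
 [ 0.045 -0.998  0.035]
 [ 0.539 -0.005 -0.842]] 0.14564975210597542
[1008. 2932. -440.]
```

```bash
python3 -m pendant '[[600,2980,-400,0]]'; python3 -m pendant '[[600,2980,-400,0]]'
python3 - <<'E'
from cell import env
from h import *
s=env.state();print(s["joints"],s["eef_pos"],s["tcp_rot"])
_,R=to_tool(s,[0,0,0]);print(R.round(3),np.dot(R[:,2],[.208,.978,0]))
# fit in-hand column from w4
import pickle
E
python3 - <<'E'
import cv2
a=cv2.imread("pics/w4.png");cv2.imwrite("pics/z7.png",cv2.resize(a[110:370,190:320],None,fx=4,fy=2.3,interpolation=cv2.INTER_NEAREST))
import numpy as np
I=a.astype(int)
for r in (145,150,155,185,215,335,345,350): print(r,[(int(x[2])) for x in I[r,218:286]])
print([int(x[2]-x[1]) for x in I[124:138,250]],[int(x[2]-x[1]) for x in I[345:362,250]])
E
```

```text
t: 16.08
eef_pos: [502.7, -781.9, 483.4]
tcp_rot: [3.112, -0.59, 0.059]
ft_force: [0.1, -1.0, -2.3]
opening: 0.266
t: 16.2
eef_pos: [493.8, -804.8, 474.2]
tcp_rot: [3.075, -0.609, 0.065]
ft_force: [-0.2, 0.5, -0.5]
opening: 0.267
[-1.24604721  0.98287638  0.04745089  0.58301277  1.81302367 -1.05955361] [ 493.81241555 -804.8279288   474.19648162] [ 3.07456443 -0.60906259  0.06502686]
[[ 0.818  0.027  0.574]
 [ 0.053 -0.998 -0.03 ]
 [ 0.572  0.055 -0.818]] 0.09029368737043743
145 [231, 231, 231, 231, 232, 231, 217, 146, 95, 99, 103, 107, 113, 115, 118, 121, 125, 126, 127, 132, 133, 136, 137, 138, 140, 140, 144, 145, 147, 147, 150, 152, 152, 154, 155, 156, 160, 160, 160, 158, 150, 155, 160, 158, 156, 155, 153, 143, 145, 148, 147, 145, 144, 142, 139, 136, 132, 129, 123, 101, 86, 87, 88, 89, 94, 94, 158, 185]
150 [231, 231, 231, 231, 231, 231, 216, 147, 95, 100, 103, 108, 112, 114, 118, 122, 125, 128, 128, 130, 133, 136, 137, 138, 141, 142, 143, 145, 146, 147, 150, 151, 153, 153, 155, 157, 158, 159, 159, 159, 150, 154, 160, 158, 156, 154, 152, 143, 144, 148, 147, 147, 144, 143, 141, 137, 
[... 1520 characters left out ...]
 169, 173, 179, 185, 186, 190, 193, 198, 200, 203, 207, 207, 211, 213, 215, 208, 214, 218, 217, 218, 218, 217, 217, 216, 216, 215, 212, 208, 204, 197, 186, 201, 224, 229, 228, 229, 229, 229, 229, 229, 229, 229, 229, 229]
350 [229, 229, 229, 229, 229, 229, 229, 229, 229, 229, 229, 187, 117, 97, 101, 109, 114, 124, 132, 139, 147, 151, 158, 163, 170, 173, 177, 183, 185, 189, 194, 197, 200, 202, 206, 209, 210, 213, 214, 207, 213, 217, 217, 218, 218, 218, 217, 215, 216, 214, 211, 208, 202, 197, 192, 218, 229, 229, 229, 228, 228, 229, 228, 229, 228, 229, 229, 228]
[4, 3, 2, 4, 2, -12, -15, 51, 52, 52, 66, 110, 109, 109] [162, 162, 163, 162, 164, 162, 164, 164, 164, 165, 60, 19, 20, 20, 19, 20, 19]
```

View pics/z7.png

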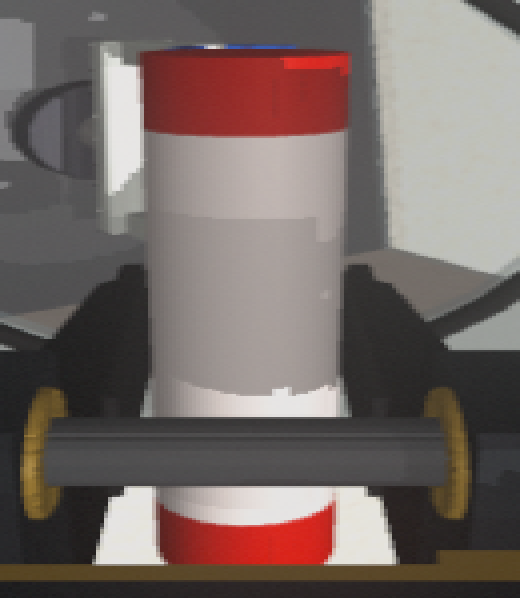

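```bash
cat > fitcol.py <<'E'
from h import *
t_=np.linspace(0,2*np.pi,48)
def fit(p,rows,edges,top,bot=None,x0=(0,0,-10,0,0)):
    T=np.array(p["tool_from_camera"]);c=dict(K=np.array(p["intrinsics"]),k1=p["k1"],R=T[:3,:3].T,t=-T[:3,:3].T@T[:3,3])
    def pts(P):
        ax=np.array([np.sin(P[3]),-np.cos(P[3])*np.cos(P[4]),np.sin(P[4])]);ax/=np.linalg.norm(ax)
        e1=np.cross(ax,[0,0,1.]);e1/=np.linalg.norm(e1);e2=np.cross(ax,e1)
        return np.concatenate([P[:3]+u*ax+13*(np.cos(t_)[:,None]*e1+np.sin(t_)[:,None]*e2) for u in np.linspace(-62,62,41)])
    def f(P):
        h=cv2.convexHull(proj(c,pts(P)).astype(np.float32))[:,0];out=[]
        for row,(l,r) in zip(rows,edges):
            xs=[]
            for i in range(len(h)):
                a,b=h[i],h[(i+1)%len(h)]
                if (a[1]-row)*(b[1]-row)<0: xs.append(a[0]+(row-a[1])/(b[1]-a[1])*(b[0]-a[0]))
            out+=[min(xs)-l,max(xs)-r]
        out.append(h[:,1].min()-top)
        if bot: out.append(h[:,1].max()-bot)
        return np.array(out)
    s=least_squares(f,x0,diff_step=1e-4,x_scale=[1,1,1,.01,.01])
    h=proj(c,pts(s.x));return s.x,s.fun,h.max(0)
E
python3 - <<'E'
from fitcol import *
p,_,_=pickle.load(open("w1.pkl","rb"))
for b in (None,354.7):
    x,r,h=fit(p,[145,185,215,335,345],[(225,277.3),(225.8,276),(226.5,275.2),(229,272.9),(229.4,272.6)],131,b)
    print(x.round(3),r.round(1),h)
E
```

```text
[ 8.560e-01  3.000e-01 -6.609e+00 -1.000e-03  1.500e-02] [-0.1 -0.2  0.   0.2 -0.   0.3  0.  -0.  -0.  -0.1  0. ] [277.31700767 359.00201356]
[ 8.370e-01  4.330e-01 -5.232e+00 -1.000e-03 -5.000e-03] [-0.1 -0.3  0.1  0.   0.1  0.1  0.4 -0.4  1.1 -1.3 -0.3  1.3] [277.25313289 355.96216023]
```

```bash
python3 -m pendant '[[400,2980,-300,0]]'; python3 -m pendant '[[400,2980,-300,0]]'; python3 -m pendant '[[400,2980,-300,0]]'
python3 - <<'E'
from cell import env
from h import *
s=env.state();print(s["joints"],s["eef_pos"],s["tcp_rot"])
_,R=to_tool(s,[0,0,0]);print(R.round(3),np.dot(R[:,2],[.208,.978,0]))
v=np.array([.208,.978,0]);w=R.T@v;print(w,np.degrees(np.arctan2(w[0],-w[1])))
E
```

```text
t: 16.32
eef_pos: [483.4, -827.7, 465.1]
tcp_rot: [3.036, -0.627, 0.072]
ft_force: [-0.6, 0.0, -1.4]
opening: 0.267
t: 16.45
eef_pos: [472.2, -849.4, 457.5]
tcp_rot: [2.997, -0.645, 0.079]
ft_force: [0.0, -0.3, -2.1]
opening: 0.271
t: 16.58
eef_pos: [460.6, -869.6, 452.3]
tcp_rot: [2.957, -0.661, 0.087]
ft_force: [0.6, 0.5, -2.1]
opening: 0.267
[-1.30777214  1.02120575  0.04741003  0.60165867  1.69309299 -1.13720221] [ 460.55448308 -869.55281665  452.30868306] [ 2.95673156 -0.66098869  0.08650468]
[[ 0.786 -0.027  0.617]
 [ 0.068 -0.989 -0.131]
 [ 0.614  0.145 -0.776]] 0.0002430782636175799
[ 2.30278284e-01 -9.72995299e-01  2.43078264e-04] 13.315165145782451
```

Run:
```python
from cell import env
from h import *
s=env.state()
for w in ([560,-500,440],[590,-232,330]): print(to_tool(s,w)[0].round())
```

```text
[  96. -370.   23.]
[  70. -652.   91.]
```

```bash
python3 -m pendant '[[0,-30,0,0],[10,-80,3,2],[22,-130,6,4],[36,-180,10,6],[50,-235,14,8],[64,-290,18,10],[78,-345,22,12],[90,-400,28,13.3]]'
python3 - <<'E'
from cell import env
from h import *
s=env.state();print(s["joints"],s["eef_pos"],s["tcp_rot"])
for w in ([590,-232,330],): print(to_tool(s,w)[0].round())
E
```

```text
t: 17.58
eef_pos: [559.7, -469.2, 431.6]
tcp_rot: [3.135, -0.687, -0.205]
ft_force: [0.7, -0.3, -2.4]
opening: 0.266
[-0.94848685  0.31497463  1.42808561  0.55750294  0.93078804 -0.97226683] [ 559.72927298 -469.24629492  431.58517824] [ 3.13484891 -0.68731987 -0.20523307]
[ -79. -239.   65.]
```

```bash
python3 -m pendant '[[-14,-45,8,0],[-30,-95,20,0],[-46,-145,34,0],[-62,-195,50,0],[-75,-230,62,0],[-79,-239,65,0],[-79,-239,65,0],[-79,-239,65,0]]'
python3 - <<'E'
from cell import env,vision
from h import *
s=env.state();p=vision.read_camera("wrist");cv2.imwrite("pics/w5.png",p["pixels"][:,:,::-1])
print(s["joints"],s["eef_pos"],s["tcp_rot"],abs(s["qvel"]).max())
pickle.dump((p,s["eef_pos"],s["tcp_rot"]),open("w5.pkl","wb"))
c=wristcal(p,s["eef_pos"],s["tcp_rot"])
for q in ["seat","jaw","holder"]:
  for d in vision.find_in(p,q): print(q,d["confidence"],(c["R"].T@(np.array(d["at"])-c["t"])).round(1))
print(proj(c,[600,-233,150]))
E
```

```text
t: 18.58
eef_pos: [590.1, -233.1, 331.5]
tcp_rot: [3.133, -0.69, -0.205]
ft_force: [0.7, 0.4, -1.9]
opening: 0.269
[-0.5770919   0.2003064   1.85783819  0.50682025  0.47844441 -0.7498341 ] [ 590.13530391 -233.05867315  331.51297497] [ 3.13308312 -0.68977327 -0.20490956] 0.007602060803010465
seat 0.98 [ 647.  -511.   123.1]
seat 0.97 [ 591.3 -226.    99.5]
seat 0.7 [ 708.5 -190.7   88.4]
jaw 0.62 [ 871.3 -105.5  126.5]
jaw 0.61 [ 612.9 -224.8  124.4]
jaw 0.59 [ 712.8 -306.6   54.9]
jaw 0.49 [ 672.2 -475.2  225.8]
holder 0.94 [ 822.3 -106.9   96.6]
holder 0.91 [ 655.4 -471.7  120.8]
holder 0.8 [ 584.7 -221.1   97. ]
[[140.06033709 173.17284047]]
```

View pics/w5.png

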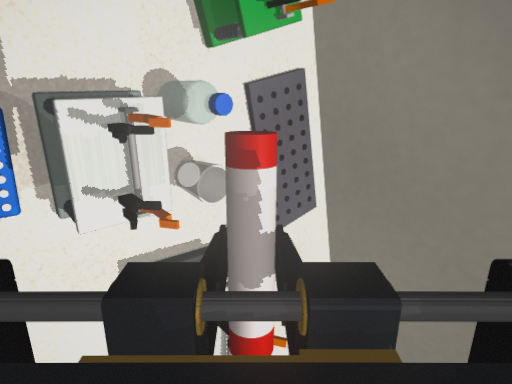

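Run:
```python
import cv2
a=cv2.imread("pics/w5.png");cv2.imwrite("pics/z8.png",cv2.resize(a[80:240,30:190],None,fx=5,fy=3.75,interpolation=cv2.INTER_CUBIC)[:600])
from h import *
p,pos,rot=pickle.load(open("w5.pkl","rb"));c=wristcal(p,pos,rot)
S=np.array([600,-233,150.]);yw=np.radians(78);Y=np.array([np.cos(yw),np.sin(yw),0]);X=np.array([np.sin(yw),-np.cos(yw),0])
for n,x,y,z in [("seat",0,0,0),("arm+",0,40,0),("arm-",0,-40,0),("nose+",20,50,33),("nose-",20,-50,33),("prong+",-20,40,28),("prong-",-20,-40,28)]:
    q=proj(c,S+x*X+y*Y+[0,0,z])[0];print(n,q.round(1),((q-[30,80])*[5,3.75]).round())
```

```text
seat [140.1 173.2] [550. 349.]
arm+ [136.  132.2] [530. 196.]
arm- [143.8 211.2] [569. 492.]
nose+ [170.6 123.2] [703. 162.]
nose- [177.6 225.4] [738. 545.]
prong+ [125.4 137.6] [477. 216.]
prong- [134.9 224.6] [525. 542.]
```

View pics/z8.png

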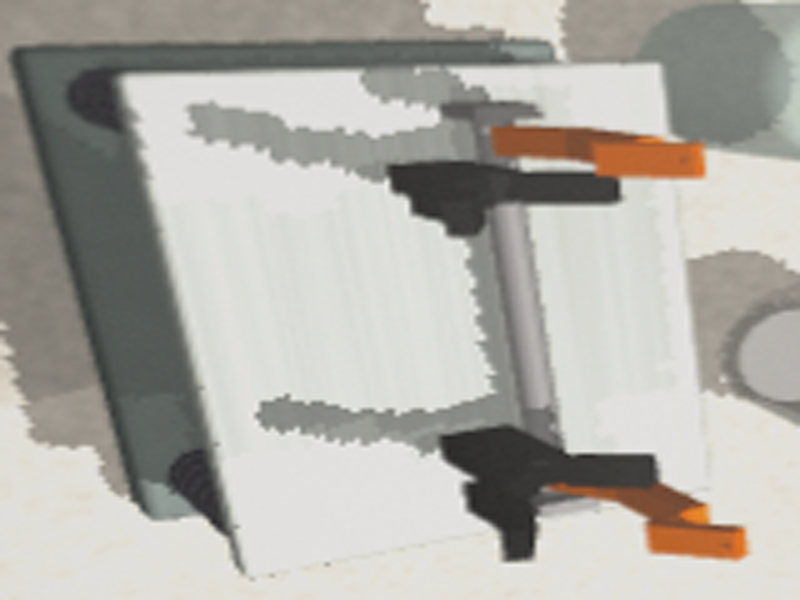

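Run:
```python
from h import *
p,pos,rot=pickle.load(open("w5.pkl","rb"));c=wristcal(p,pos,rot)
S=np.array([600,-233,150.]);yw=np.radians(78);Y=np.array([np.cos(yw),np.sin(yw),0]);X=np.array([np.sin(yw),-np.cos(yw),0])
def onz(u,v,z):
    px=np.array([u/5+30,v/3.75+80])
    r=least_squares(lambda P:proj(c,[P[0],P[1],z])[0]-px,[600,-230]);w=np.array([*r.x,z])-S
    return w@X,w@Y
for n,u,v,z in [("p-a",500,560,178),("p-b",535,555,178),("p-c",467,490,178),("p-d",540,500,178),("p+a",450,232,178),("p+b",483,232,178),("p+c",410,200,178),("p+d",487,205,178),("rt-a",655,455,150),("rt-b",655,487,150),("rt+a",620,178,150),("rt+b",620,200,150),
 ("n+a",595,142,183),("n+b",705,145,183),("n+c",705,178,183),("n+d",597,176,183),("n-a",648,523,183),("n-b",745,525,183),("n-c",745,557,183),("n-d",650,553,183),("plFL",120,72,95),("plFR",660,63,95),("plBL",248,577,95)]:
    a=onz(u,v,z);print(n,np.round(a,1))
```

```text
p-a [-24.9 -43.3]
p-b [-18.4 -43.8]
p-c [-28.8 -24.1]
p-d [-16.1 -29.8]
p+a [-24.8  36.9]
p+b [-19.4  36.3]
p+c [-30.5  44.5]
p+d [-18.   42.3]
rt-a [ 19.2 -33.6]
rt-b [ 18.4 -43. ]
rt+a [18.3 43.2]
rt+b [17.7 37.5]
n+a [ 0.2 55.7]
n+b [20.7 53.9]
n+c [20.1 46.2]
n+d [-0.2 48.1]
n-a [  1.9 -39. ]
n-b [ 21.9 -44.8]
n-c [ 21.3 -53.8]
n-d [  1.7 -47.2]
plFL [-53.9  69.3]
plFR [54.7 70. ]
plBL [-51.3 -70.1]
```

```bash
cat > plan.py <<'E'
from cell import env
from h import *
import sys
s=env.state();R=to_tool(s,[0,0,0])[1]
inh=np.array([.86,.3,-6.6]); ax=np.array([-.001,-1,.015])
S=np.array([600,-233,150.]);yw=np.radians(78);Y=np.array([np.cos(yw),np.sin(yw),0]);X=np.array([np.sin(yw),-np.cos(yw),0])
C=s["eef_pos"]+R@inh; v=R@ax; w=C-S
print("t",s["t"],"col in seat",(w@X).round(1),(w@Y).round(1),w[2].round(1),"yaw err deg",(np.degrees(np.arctan2(v[1],v[0]))-78).round(2),"slope",v[2].round(3),"F",s["ft_force"].round(1),"open",round(s["opening"],3))
for h in map(float,sys.argv[1:]):
    print(h,(R.T@(S+[0,0,h]-C)).round(1))
E
python3 plan.py 60 45 30 0 -40
```

```text
t 18.775 col in seat -13.5 -2.1 185.9 yaw err deg -0.57 slope -0.018 F [-1.1 -0.4 -2.5] open 0.268
60.0 [-69.5  -2.8 105.8]
45.0 [-79.   -2.9 117.4]
30.0 [-88.6  -3.  129. ]
0.0 [-107.6   -3.2  152.2]
-40.0 [-133.    -3.4  183.1]
```

```bash
python3 -m pendant '[[-16,-2,36,0],[-36,-3,66,0],[-52,-3,86,0],[-64,-3,100,0],[-72,-3,109,0],[-77,-3,115,0],[-79,-3,117,0],[-79,-3,117,0]]'; python3 plan.py 45 30 0
python3 - <<'E'
from cell import env,vision
from h import *
s=env.state();p=vision.read_camera("wrist");cv2.imwrite("pics/w6.png",p["pixels"][:,:,::-1])
p=vision.read_camera("scene");cv2.imwrite("pics/s3.png",cv2.resize(p["pixels"][100:230,200:330,::-1],None,fx=4.5,fy=4.5))
E
```

```text
t: 19.77
eef_pos: [603.3, -233.7, 189.8]
tcp_rot: [3.134, -0.688, -0.206]
ft_force: [0.1, -0.4, -1.3]
opening: 0.267
t 19.775 col in seat -0.1 -0.2 45.4 yaw err deg -0.59 slope -0.018 F [ 0.1 -0.4 -1.3] open 0.267
45.0 [-0.2 -0.2  0.4]
30.0 [-9.7 -0.3 12. ]
0.0 [-28.7  -0.5  35.2]
```

View pics/w6.png

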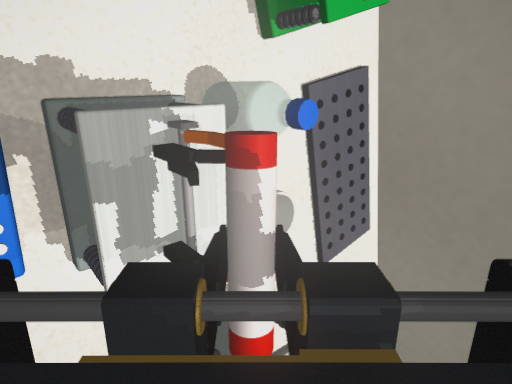

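View pics/s3.png

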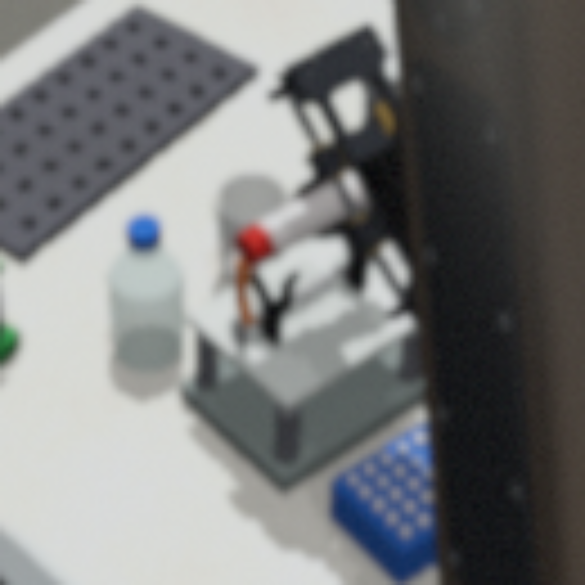

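```bash
python3 -m pendant '[[-3,0,4,0],[-6,0,8,0],[-9.5,0,12,0],[-12.5,0,15.5,0],[-12.5,0,15.5,0]]'; python3 plan.py 10 0; python3 -m pendant '[[-3,0,4,0],[-6,0,8,0],[-9.5,0,12,0],[-9.5,0,12,0]]';python3 plan.py 0
```

```text
t: 20.5
eef_pos: [603.6, -233.8, 170.6]
tcp_rot: [3.134, -0.689, -0.206]
ft_force: [-2.2, 0.5, 0.9]
opening: 0.265
t 20.5 col in seat 0.2 -0.3 26.3 yaw err deg -0.58 slope -0.018 F [-2.2  0.5  0.9] open 0.265
10.0 [-10.5  -0.4  12.4]
0.0 [-16.8  -0.4  20.2]
t: 21.0
eef_pos: [604.1, -234.1, 155.9]
tcp_rot: [3.134, -0.69, -0.206]
ft_force: [-3.4, 0.2, 4.7]
opening: 0.264
t 21.0 col in seat 0.7 -0.5 11.6 yaw err deg -0.6 slope -0.018 F [-3.4  0.2  4.7] open 0.264
0.0 [-7.9 -0.6  8.5]
```

```bash
python3 -m pendant '[[-2.5,0,3,0],[-5,0,6,0],[-7.5,0,9,0],[-7.5,0,9,0]]'; python3 plan.py -10; python3 -m pendant '[[-2.5,0,3,0],[-5,0,6,0],[-7.5,0,9,0],[-7.5,0,9,0]]';python3 plan.py -20
```

```text
t: 21.5
eef_pos: [604.3, -234.2, 145.0]
tcp_rot: [3.134, -0.691, -0.206]
ft_force: [-4.2, 1.4, 6.1]
opening: 0.266
t 21.5 col in seat 0.9 -0.5 0.7 yaw err deg -0.58 slope -0.018 F [-4.2  1.4  6.1] open 0.266
-10.0 [-7.5 -0.6  7.7]
t: 22.0
eef_pos: [604.2, -234.2, 133.8]
tcp_rot: [3.134, -0.691, -0.205]
ft_force: [0.5, 0.2, 4.8]
opening: 0.266
t 22.0 col in seat 0.8 -0.5 -10.5 yaw err deg -0.56 slope -0.018 F [0.5 0.2 4.8] open 0.266
-20.0 [-6.7 -0.6  6.8]
```

Run:
```python
from cell import env,vision
from h import *
s=env.state();print(s["ft_force"])
p=vision.read_camera("wrist");cv2.imwrite("pics/w7.png",p["pixels"][:,:,::-1])
pickle.dump((p,s["eef_pos"],s["tcp_rot"]),open("w7.pkl","wb"))
p=vision.read_camera("scene");cv2.imwrite("pics/s4.png",cv2.resize(p["pixels"][100:230,200:330,::-1],None,fx=4.5,fy=4.5,interpolation=cv2.INTER_CUBIC))
I=cv2.imread("pics/w7.png").astype(int)
for r in (145,150,155,185,215,335,345,350): print(r,[(int(x[2])) for x in I[r,218:286]])
print([int(x[2]-x[1]) for x in I[124:138,250]])
print(env.state()["ft_force"])
```

```text
[0.45339372 0.209749   4.77466652]
145 [153, 151, 154, 163, 170, 135, 101, 97, 102, 105, 107, 109, 112, 116, 119, 122, 129, 134, 140, 144, 148, 153, 157, 162, 167, 171, 174, 178, 180, 185, 188, 192, 196, 199, 203, 205, 209, 214, 216, 219, 221, 224, 225, 226, 224, 224, 225, 225, 223, 221, 220, 219, 218, 217, 216, 214, 211, 204, 183, 144, 139, 157, 214, 233, 235, 235, 235, 234]
150 [224, 228, 228, 228, 229, 195, 126, 97, 101, 103, 106, 109, 111, 114, 119, 121, 123, 125, 128, 130, 133, 133, 148, 158, 163, 167, 168, 173, 176, 180, 183, 185, 193, 197, 202, 205, 209, 213, 215, 218, 222, 224, 225, 226, 225, 225, 225, 224, 223, 222, 220, 219, 217, 217, 216, 213, 211, 204, 204, 216, 220, 220, 221, 221, 220, 220, 221, 220]
155 [165, 206, 217, 215, 218, 186, 124, 97, 100, 101, 105, 108, 111, 115, 118, 120, 123, 126, 128, 131, 131, 134, 136, 138, 139, 140, 142, 143, 144, 146, 148, 148, 150, 178, 193, 198, 201, 204, 208, 179, 159, 160, 159, 158, 210, 225, 226, 225, 224, 222, 221, 220, 218, 217, 216, 214, 212, 202, 200, 216, 220, 221, 221, 221, 221, 220, 221, 221]
185 [53, 52, 51, 52, 52, 52, 58, 
[... 972 characters left out ...]
, 62, 61, 61, 62, 62, 62, 51, 39, 43, 44, 46, 48, 46, 44, 47, 45, 45, 90, 124, 139, 144, 150, 155, 160, 165, 170, 173, 178, 182, 186, 190, 193, 195, 199, 201, 204, 207, 209, 211, 213, 214, 215, 215, 215, 215, 215, 213, 212, 210, 205, 195, 145, 89, 89, 88, 87, 87, 87, 87, 87, 86, 87, 87, 86]
350 [61, 61, 63, 65, 69, 74, 75, 81, 86, 88, 89, 89, 91, 91, 88, 95, 99, 103, 107, 111, 116, 124, 129, 136, 143, 148, 154, 160, 165, 169, 173, 176, 181, 186, 188, 193, 194, 198, 202, 204, 206, 208, 209, 212, 213, 214, 214, 214, 215, 214, 213, 211, 195, 142, 94, 86, 88, 88, 88, 89, 87, 86, 88, 88, 87, 86, 86, 86]
[-4, -4, -4, -2, 0, 19, 50, 48, 49, 47, 49, 48, 67, 125]
[ 1.07634175 -0.9546118   0.62239205]
```

View pics/w7.png

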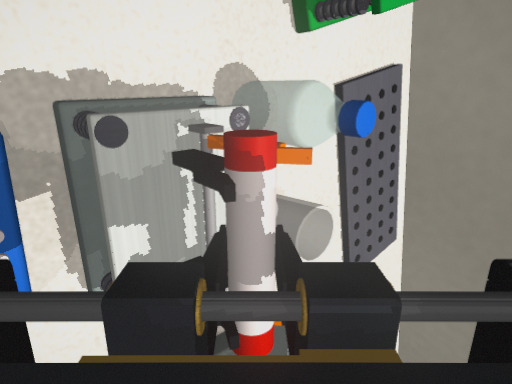

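View pics/s4.png

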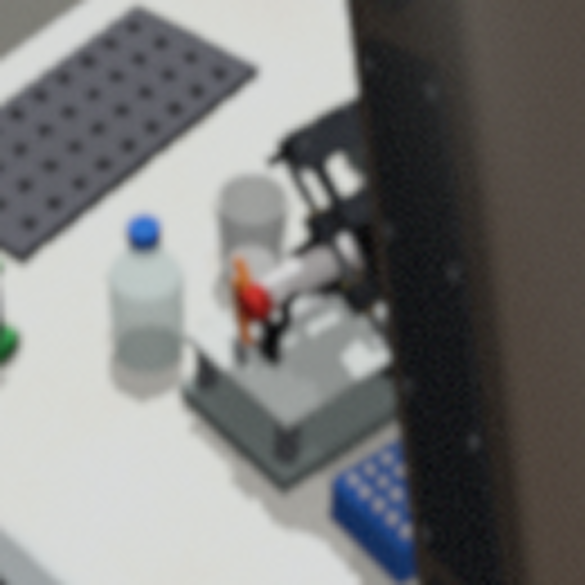

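```bash
python3 -m pendant '[[0,0,0,0],[0,0,0,0]]'; python3 plan.py -20
python3 - <<'E'
from cell import env,vision
from h import *
p=vision.read_camera("wrist");cv2.imwrite("pics/w8.png",p["pixels"][:,:,::-1])
p=vision.read_camera("side");cv2.imwrite("pics/d8.png",cv2.resize(p["pixels"][110:240,230:360,::-1],None,fx=4.5,fy=4.5,interpolation=cv2.INTER_CUBIC))
p=vision.read_camera("scene");cv2.imwrite("pics/s5.png",cv2.resize(p["pixels"][130:230,220:320,::-1],None,fx=6,fy=6,interpolation=cv2.INTER_CUBIC))
E
```

```text
t: 22.35
eef_pos: [605.1, -234.5, 134.6]
tcp_rot: [3.133, -0.693, -0.204]
ft_force: [3.8, -0.6, 1.7]
opening: 0.268
t 22.35 col in seat 1.8 -0.7 -9.8 yaw err deg -0.53 slope -0.019 F [ 3.8 -0.6  1.7] open 0.268
-20.0 [-7.9 -0.7  6.7]
```

View pics/w8.png

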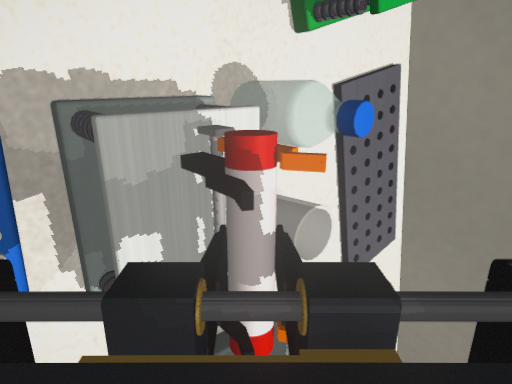

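View pics/s5.png

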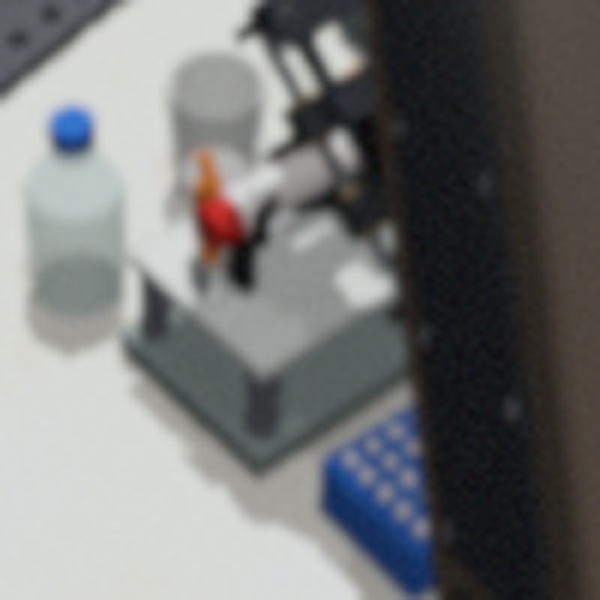

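View pics/d8.png

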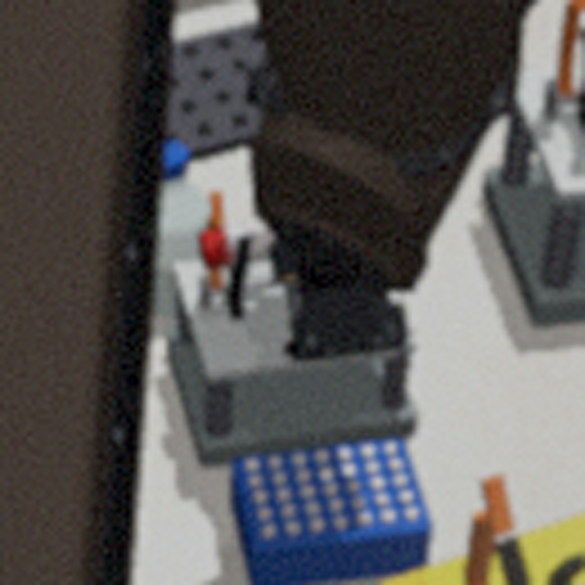

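Run:
```python
import cv2
a=cv2.imread("pics/w8.png");cv2.imwrite("pics/z9.png",cv2.resize(a[110:370,170:340],None,fx=4.5,fy=2.3,interpolation=cv2.INTER_NEAREST))
I=a.astype(int)
for r in (145,155,195,215,337,345,350): print(r,[(int(x[2])) for x in I[r,218:286]])
print([int(x[2]-x[1]) for x in I[124:138,250]])
```

```text
145 [148, 149, 148, 149, 149, 149, 118, 97, 100, 104, 106, 110, 112, 115, 118, 121, 126, 130, 137, 142, 147, 152, 155, 160, 164, 169, 173, 177, 181, 183, 189, 191, 195, 198, 201, 204, 207, 211, 215, 218, 221, 224, 225, 225, 226, 226, 226, 225, 224, 223, 220, 219, 219, 217, 216, 215, 212, 200, 157, 125, 122, 122, 121, 123, 123, 121, 138, 148]
155 [115, 117, 115, 123, 145, 182, 154, 108, 98, 100, 104, 108, 109, 112, 117, 120, 122, 125, 127, 131, 131, 134, 135, 138, 138, 140, 142, 143, 146, 147, 148, 150, 150, 152, 152, 154, 154, 156, 158, 159, 160, 209, 225, 225, 225, 225, 226, 225, 224, 223, 221, 219, 219, 217, 216, 176, 140, 129, 120, 129, 132, 140, 152, 166, 199, 214, 213, 213]
195 [160, 170, 184, 186, 182, 174, 157, 112, 72, 62, 58, 52, 52, 52, 53, 53, 53, 52, 53, 54, 54, 54, 53, 57, 60, 60, 60, 59, 62, 60, 63, 62, 63, 62, 62, 98, 161, 173, 169, 170, 170, 172, 170, 219, 232, 232, 232, 232, 232, 232, 233, 233, 232, 233, 233, 231, 228, 223, 182, 149, 149, 148, 160, 181, 204, 221, 227, 227]
215 [152, 162, 173, 183, 184, 181, 172, 175, 140, 112, 117, 120, 123, 125, 129, 133, 136, 138, 
[... 518 characters left out ...]
57, 192, 205, 206, 206, 206, 205, 206, 206]
345 [61, 60, 62, 61, 61, 62, 63, 63, 62, 61, 62, 72, 84, 91, 93, 98, 102, 106, 109, 98, 61, 35, 31, 34, 36, 36, 34, 34, 36, 37, 38, 35, 37, 39, 106, 174, 197, 200, 202, 206, 207, 209, 211, 212, 214, 215, 214, 214, 215, 214, 213, 211, 209, 204, 197, 145, 88, 87, 88, 87, 88, 87, 87, 85, 86, 85, 85, 86]
350 [60, 63, 66, 72, 76, 81, 84, 87, 90, 91, 92, 94, 94, 93, 95, 97, 101, 104, 108, 113, 119, 93, 51, 34, 34, 33, 35, 34, 35, 36, 36, 37, 39, 37, 37, 44, 163, 199, 202, 205, 206, 208, 211, 212, 213, 214, 214, 215, 214, 214, 213, 211, 207, 180, 121, 86, 87, 87, 87, 87, 87, 87, 85, 87, 85, 86, 85, 86]
[0, -1, 0, 0, 0, 1, 45, 45, 45, 46, 45, 63, 119, 141]
```

View pics/z9.png

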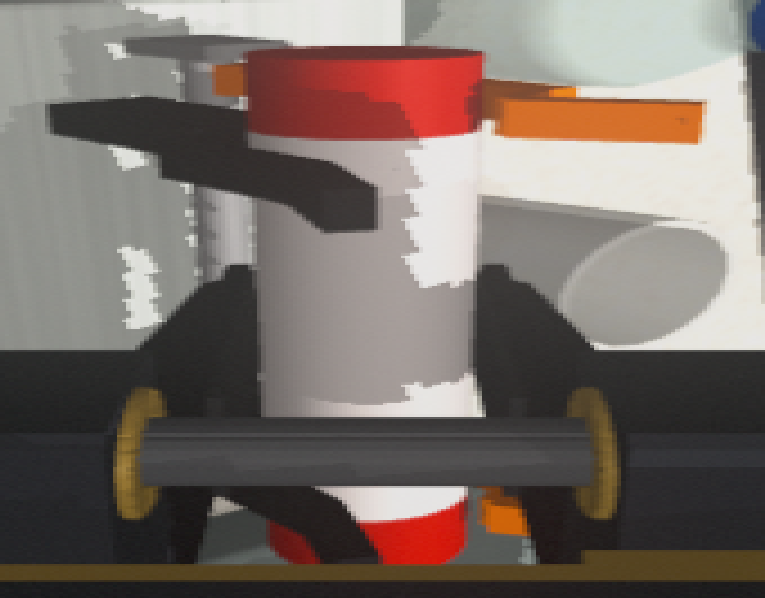

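```bash
cat > chk.py <<'E'
from h import *
S=np.array([600,-233,150.]);yw=np.radians(78);Y=np.array([np.cos(yw),np.sin(yw),0]);X=np.array([np.sin(yw),-np.cos(yw),0])
def chk(p,pos,rot,obs):
    c=wristcal(p,pos,rot)
    def f(d): return np.concatenate([proj(c,S+(l[0])*X+(l[1])*Y+[0,0,l[2]+d[0]])[0]-px for l,px in obs])
    r=least_squares(f,[-5.]);return r.x,r.fun.round(1)
E
python3 - <<'E'
from chk import *
from cell import env
s=env.state();p=pickle.load(open("w1.pkl","rb"))[0]
pr=[((-19.4,36.3,28),(254,210)),((-24.8,36.9,28),(242,210))]
no=[((20.1,46.2,33),(326.7,172.2)),((20.7,53.9,33),(326.7,155.6)),((-.2,48.1,33),(280.4,172.2))]
print(chk(p,s["eef_pos"],s["tcp_rot"],pr)); print(chk(p,s["eef_pos"],s["tcp_rot"],no))
from fitcol import fit
x,r,h=fit(p,[145,215,345],[(224.2,276.5),(226.2,275.7),(229.5,272.7)],130.5);print(x.round(3),r.round(1))
R=Rot.from_euler('xyz',s["tcp_rot"]).as_matrix();w=s["eef_pos"]+R@x[:3]-S;print("col in rest seat",w@X,w@Y,w[2], R@np.array([0,-1,x[4]]))
E
```

```text
(array([-10.66400429]), array([ 0.3, -3.6,  2.1, -2.1]))
(array([-13.62886715]), array([-5.9, -2.4, -4. , -2. , 10.8,  0.4]))
[ 7.930e-01  3.000e-03 -7.042e+00 -4.000e-03  1.400e-02] [ 0.1  0.1 -0.1 -0.4  0.1  0.1  0.1]
col in rest seat 1.345181743469053 -0.3343134958677466 -9.646129453266411 [ 0.21687346  0.97614522 -0.01714354]
```

```bash
python3 -m pendant '[[-1,0,3.5,0],[-3.5,0,6,0],[-6,0,9,0],[-6,0,9,0]]'; python3 plan.py -20;  python3 - <<'E'
from cell import env,vision
from h import *
s=env.state();p=vision.read_camera("wrist");cv2.imwrite("pics/z10.png",cv2.resize(p["pixels"][110:370,170:340,::-1],None,fx=4.5,fy=2.3,interpolation=cv2.INTER_NEAREST))
E
```

```text
t: 23.0
eef_pos: [606.0, -234.9, 123.3]
tcp_rot: [3.133, -0.693, -0.205]
ft_force: [-1.3, -1.6, 4.3]
opening: 0.267
t 23.0 col in seat 2.7 -0.8 -21.1 yaw err deg -0.55 slope -0.019 F [-1.3 -1.6  4.3] open 0.267
-20.0 [-1.4 -0.8 -2.6]
```

View pics/z10.png

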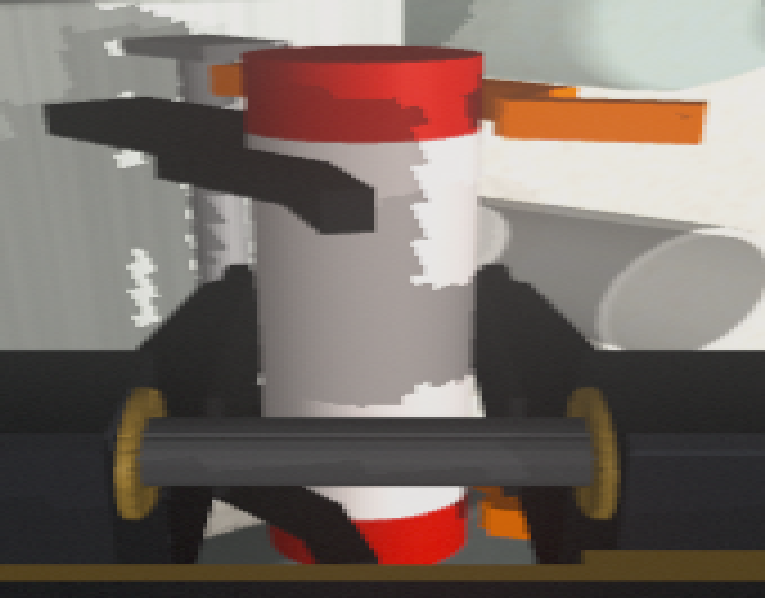

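```bash
python3 -m pendant '[[3,0,-3.7,0],[6,0,-7.4,0],[9,0,-11,0],[11.5,0,-14,0],[11.5,0,-14,0]]'; python3 plan.py -2;  python3 - <<'E'
from cell import env,vision
from h import *
s=env.state();p=vision.read_camera("wrist");cv2.imwrite("pics/z11.png",cv2.resize(p["pixels"][110:370,170:340,::-1],None,fx=4.5,fy=2.3,interpolation=cv2.INTER_NEAREST))
E
```

```text
t: 23.68
eef_pos: [605.9, -234.7, 141.5]
tcp_rot: [3.133, -0.692, -0.205]
ft_force: [1.4, -1.7, 1.0]
opening: 0.265
t 23.675 col in seat 2.6 -0.7 -2.9 yaw err deg -0.55 slope -0.019 F [ 1.4 -1.7  1. ] open 0.265
-2.0 [-1.4 -0.7 -2.3]
```

View pics/z11.png

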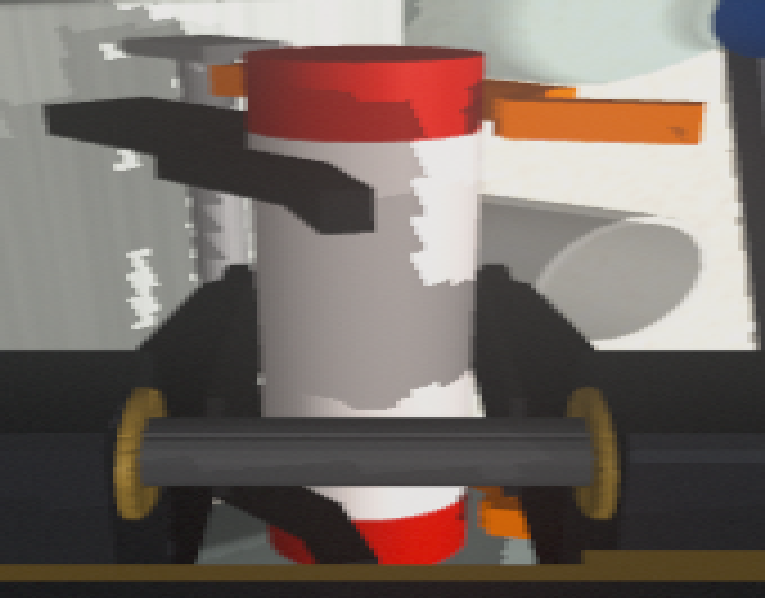

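```bash
python3 -m pendant '[[0,0,0,0],[0,0,0,0],[0,0,0,0],[0,0,0,0],[0,0,0,0]]' 0.45; python3 -m pendant '[[0,0,-8,0],[0,0,-18,0],[0,0,-35,0],[0,0,-60,0],[0,0,-90,0],[0,0,-130,0],[0,0,-150,0],[0,0,-150,0]]'
python3 - <<'E'
from cell import env,vision
from h import *
s=env.state();p=vision.read_camera("wrist");cv2.imwrite("pics/w12.png",p["pixels"][:,:,::-1])
pickle.dump((p,s["eef_pos"],s["tcp_rot"]),open("w12.pkl","wb"));print(s["ft_force"])
p=vision.read_camera("scene");cv2.imwrite("pics/s12.png",cv2.resize(p["pixels"][130:230,220:320,::-1],None,fx=6,fy=6,interpolation=cv2.INTER_CUBIC))
E
```

```text
t: 24.35
eef_pos: [605.9, -234.7, 141.4]
tcp_rot: [3.133, -0.692, -0.205]
ft_force: [0.8, 0.5, 0.8]
opening: 0.546
t: 25.35
eef_pos: [512.2, -214.1, 258.1]
tcp_rot: [3.132, -0.695, -0.204]
ft_force: [-0.9, -0.3, 0.1]
opening: 0.551
[-0.8544674  -0.2874371   0.10310988]
```

View pics/w12.png

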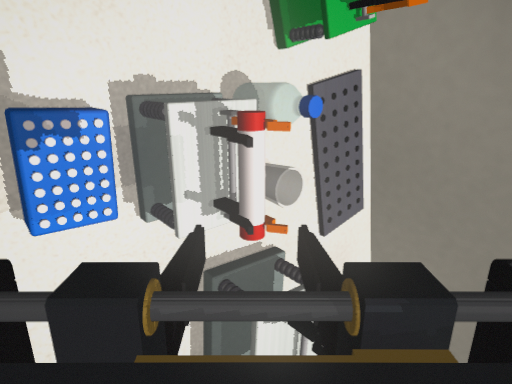

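View pics/s12.png

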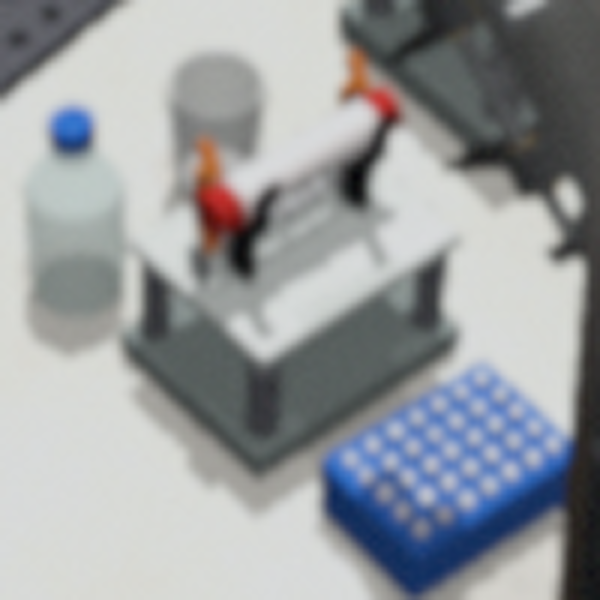

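Run:
```python
import cv2
a=cv2.imread("pics/w12.png");cv2.imwrite("pics/z12.png",cv2.resize(a[95:250,195:305],None,fx=7,fy=3.8,interpolation=cv2.INTER_CUBIC))
I=a.astype(int)
for r in (122,155,175,190,233): print(r,[(int(x[2])) if r not in(122,233) else int(x[2]-x[1]) for x in I[r,228:275]])
print([int(x[2]-x[1]) for x in I[105:118,251]],[int(x[2]-x[1]) for x in I[230:246,252]])
```

```text
122 [3, 3, 3, 32, 57, 62, 63, 62, 63, 51, 43, 47, 52, 56, 63, 72, 81, 90, 100, 106, 113, 120, 127, 134, 138, 144, 149, 153, 155, 156, 157, 158, 155, 155, 154, 110, 65, 52, 55, 78, 95, 100, 99, 98, 98, 99, 99]
155 [152, 103, 128, 150, 169, 185, 179, 184, 216, 196, 138, 120, 126, 131, 139, 148, 162, 174, 185, 196, 207, 214, 221, 225, 229, 230, 230, 230, 230, 230, 230, 230, 229, 229, 230, 230, 227, 229, 230, 230, 230, 230, 230, 230, 230, 230, 230]
175 [149, 122, 114, 139, 159, 180, 182, 183, 218, 227, 172, 116, 123, 129, 136, 146, 158, 173, 183, 194, 204, 213, 219, 225, 229, 230, 230, 230, 230, 230, 230, 230, 230, 230, 230, 230, 223, 185, 141, 133, 133, 133, 132, 134, 132, 134, 133]
190 [194, 157, 104, 128, 151, 170, 182, 177, 197, 222, 200, 140, 121, 128, 135, 144, 156, 169, 181, 192, 202, 212, 218, 223, 228, 230, 229, 230, 230, 229, 229, 230, 230, 230, 230, 230, 216, 162, 131, 131, 132, 132, 132, 134, 134, 133, 134]
233 [2, 2, 1, 1, 2, 1, 1, 2, 2, 1, 1, 16, 42, 46, 50, 57, 65, 74, 86, 48, 6, 2, 3, 5, 12, 75, 130, 149, 153, 155, 157, 156, 157, 155, 154, 146, 89, 18, 3, 1, 2, 1, 4, 3, 1, 2, 2]
[-1, -1, -2, -1, 1, 16, 41, 68, 134, 132, 133, 133, 133] [3, 2, 4, 12, 67, 133, 133, 133, 133, 134, 84, 1, 2, 2, 6, 7]
```

View pics/z12.png

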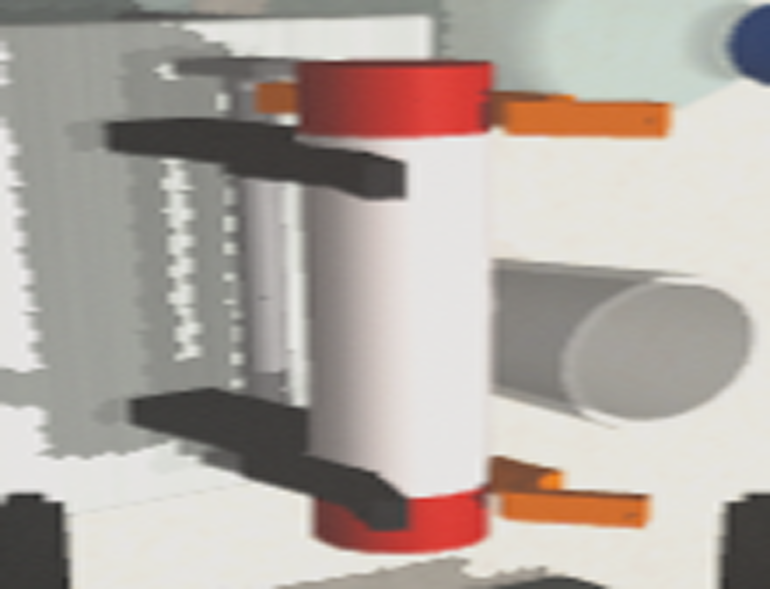

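Run:
```python
from fitcol import *
from chk import S,X,Y,chk
p,pos,rot=pickle.load(open("w12.pkl","rb"));R=Rot.from_euler('xyz',rot).as_matrix()
x,r,h=fit(p,[122,175,190,233],[(237.3,265),(238.5,265.3),(239,264.9),(239.3,264.3)],111,240.3,x0=(0,0,140,0,0));print(x.round(3),r.round(1))
w=pos+R@x[:3]-S;v=R@np.array([np.sin(x[3]),-np.cos(x[3]),np.sin(x[4])]);print("col rel seat est",(w@X).round(1),(w@Y).round(1),w[2].round(1),v,np.degrees(np.arctan2(v[1],v[0])))
c=wristcal(p,pos,rot)
z=lambda u,v:np.array([u/7+195,v/3.8+95])
def onz(px,zz):
    q=least_squares(lambda P:proj(c,[P[0],P[1],zz])[0]-px,[600,-230]);a=np.array([*q.x,zz])-S;return (a@X).round(1),(a@Y).round(1)
for n,u,v_,zz in [("p+",405,198,178),("p-",408,530,178),("n+c",668,137,183),("n+b",668,103,183),("n-b",648,495,183),("n-c",648,526,183)]: print(n,onz(z(u,v_),zz))
```

```text
[ 1.73500e+00 -2.26000e-01  1.44109e+02 -7.00000e-03 -1.00000e-03] [ 0.1  0.3 -0.1 -0.4 -0.3 -0.   0.2  0.3  0.1 -0.1]
col rel seat est 3.8 -0.5 -1.5 [ 0.20298243  0.97911576 -0.01146456] 78.28780707865492
p+ (np.float64(-19.9), np.float64(35.7))
p- (np.float64(-18.7), np.float64(-45.0))
n+c (np.float64(19.6), np.float64(46.4))
n+b (np.float64(19.1), np.float64(54.3))
n-b (np.float64(20.9), np.float64(-45.1))
n-c (np.float64(21.4), np.float64(-53.9))
```

Run:
```python
from cell import job,env
print(env.state()["t"]);print(job.job_done())
```

```text
25.45
the job is handed in; nothing more can be done
None
```

The column is out of the cabinet, pressed home in the fork of the smaller grey holder and released. I handed the job in at about 25.5 s and got no verdict back.

**How it was done**
- **Tilting the tool:** a vertical gripper would have hit the window and roof, and the pendant has no tilt axis. I got the tilt by repeatedly asking for poses just out of reach. That gave about 31° for the port, and a second round set the tilt across the fork, at about 39°.
- **Pushing in:** the largest upward push I read was about 8 N, allowing for the column's weight. The force then dropped as the jaw snapped over and the carriage rose. I pressed about 10 mm deeper, let the carriage up to about 3 mm of sink, opened the gripper and backed away 150 mm.

**Last checks (wrist picture)**
- **Along the fork:** the column is within about 1 mm of centre, and its direction matches the seat to about 0.3°.
- **Jaw:** the noses are within about 1 mm of where they stood with the fork empty, so I take the jaw as closed.
- **Across and height:** the picture fit disagreed with my first seat estimate by +3.8 mm across and -1.5 mm in height, against a 4 mm limit. During the push the side force balanced about 2.5 mm across from that estimate. I put the difference down to depth and seat-estimate error, but this is the least certain check.
- **Other:** the force read about zero after release, and the bottle, beaker and tip box were not touched.

**Possible problem:** while tilting, the third joint sat at its lower limit and read 0.047 to 0.049 rad against the stated 0.05. No fault was reported.

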